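Lay the calibrated transmitters in their cradles

TASK

Two pressure transmitters, a long and a short one, stand on the bench after calibration: lay each one on its side in the cradle whose spacing fits its length, with its broad foot cap resting in the middle of the wide notch and its slim connector in the middle of the narrow notch, and let go. Lower them in gently: never drop one or let it topple. Leave the blue calibrator and the spanner as they are, and do not push against the test pump with its gauge or the power supply.

Things in the scene. Friction and masses are not known exactly. Their poses are not given: they have to be found in the camera images.
- long_tx: round pressure transmitter 150 mm long, about 300 g, standing on its foot: grey plastic foot cap 42 mm diameter from 0 to 30 mm up, steel body 32 mm diameter from 30 to 114 mm, slim black connector 22 mm diameter from 114 to 150 mm. Origin: centre of the foot's underside; z along the part from foot to connector; yaw means nothing
- short_tx: round pressure transmitter 110 mm long, about 240 g, standing on its foot: grey plastic foot cap 42 mm diameter from 0 to 30 mm up, steel body 32 mm diameter from 30 to 80 mm, slim black connector 22 mm diameter from 80 to 110 mm. Origin: centre of the foot's underside; z along the part from foot to connector; yaw means nothing
- long_tx_foot (a point): centre of the long transmitter's foot cap, on its axis, 15 mm from the foot's underside
- long_tx_neck (a point): centre of the long transmitter's connector, on its axis, 132 mm from the foot's underside
- short_tx_foot (a point): centre of the short transmitter's foot cap, on its axis, 15 mm from the foot's underside
- short_tx_neck (a point): centre of the short transmitter's connector, on its axis, 95 mm from the foot's underside
- long_cradle: fixed cradle: dark grey base 161 x 80 x 10 mm, two V-notched white plastic supports 10 mm thick, 117 mm apart. Origin: centre of base underside; x from wide to narrow notch, z up. Wide notch (70 mm across) at x = -58.5 mm, narrow (38 mm) at x = +58.5. The 45 degree V sides end level with the axis of a seated part, 60 mm above the bench; between the supports is only the base
- short_cradle: fixed cradle: dark grey base 124 x 80 x 10 mm, two V-notched white plastic supports 10 mm thick, 80 mm apart. Origin: centre of base underside; x from wide to narrow notch, z up. Wide notch (70 mm across) at x = -40 mm, narrow (38 mm) at x = +40. The 45 degree V sides end level with the axis of a seated part, 60 mm above the bench; between the supports is only the base
- long_cradle_wide (a point): where the middle of the foot cap belongs: on the seated part's axis over the long cradle's wide notch; axes as the cradle
- long_cradle_narrow (a point): where the middle of the connector belongs: on the seated part's axis over the long cradle's narrow notch; axes as the cradle
- short_cradle_wide (a point): where the middle of the foot cap belongs: on the seated part's axis over the short cradle's wide notch; axes as the cradle
- short_cradle_narrow (a point): where the middle of the connector belongs: on the seated part's axis over the short cradle's narrow notch; axes as the cradle
- calibrator: bystander: loose blue box-shaped calibrator standing on end, 50 mm (x) x 62 mm (y) x 140 mm high, 600 g. Origin: centre of its underside, z up
- spanner: bystander: loose steel spanner 160 mm long lying flat along its own x, about 35 mm wide and 10 mm high. Origin: its middle, on the bench
- test_pump: bystander, fixed: dark test pump, base 160 mm (x) x 150 mm (y), with a screw press whose T-handle sticks out 40 mm past the base at -y, and a round black gauge of 94 mm diameter on a post at x = 30, y = -20 mm, its top 242 mm above the bench; else under 85 mm, the handle 108. Origin: centre of the base's underside
- power_supply: bystander, fixed: grey bench power supply, box 240 mm (x) x 130 mm (y) x 148 mm high. Origin: centre of its underside

How it is judged:
At the end, for the whole second after the job is handed in: Each transmitter lies at rest in its own cradle: the centre of its foot cap within 9 mm along the cradle and 5 mm sideways and in height of the wide notch's seat point, and the centre of its connector likewise at the narrow notch's seat point (x of long_tx_foot in the frame of long_cradle_wide between -0.009 and 0.009 m and y of long_tx_foot in the frame of long_cradle_wide between -0.005 and 0.005 m and z of long_tx_foot in the frame of long_cradle_wide between -0.005 and 0.005 m and x of long_tx_neck in the frame of long_cradle_narrow between -0.009 and 0.009 m and y of long_tx_neck in the frame of long_cradle_narrow between -0.005 and 0.005 m and z of long_tx_neck in the frame of long_cradle_narrow between -0.005 and 0.005 m and linear speed of each of long_tx, short_tx below 0.02 m/s and x of short_tx_foot in the frame of short_cradle_wide between -0.009 and 0.009 m and y of short_tx_foot in the frame of short_cradle_wide between -0.005 and 0.005 m and z of short_tx_foot in the frame of short_cradle_wide between -0.005 and 0.005 m and x of short_tx_neck in the frame of short_cradle_narrow between -0.009 and 0.009 m and y of short_tx_neck in the frame of short_cradle_narrow between -0.005 and 0.005 m and z of short_tx_neck in the frame of short_cradle_narrow between -0.005 and 0.005 m); the robot touches nothing.
It fails at once if the long transmitter dropped or toppled (moving faster than 0.5 m/s while not held) (contact force between the fingers and long_tx below 0.3 N and linear speed of long_tx above 0.5 m/s).
It fails at once if the short transmitter dropped or toppled (moving faster than 0.5 m/s while not held) (contact force between the fingers and short_tx below 0.3 N and linear speed of short_tx above 0.5 m/s).
It fails at once if the calibrator shifted more than 20 mm or tipped (distance of calibrator from where it was at the start of the episode above 0.02 m or angle between calibrator's own z axis and vertical above 0.25 rad).
It fails at once if the spanner shifted more than 20 mm (distance of spanner from where it was at the start of the episode above 0.02 m).
It fails at once if the robot pushed against the test pump or the power supply with more than 5 N (contact force between any of the arm, the fingers and test_pump above 5 N or contact force between any of the arm, the fingers and power_supply above 5 N).
It also fails if it takes over 64 s, if anything falls off the work surface, if the arm or the gripper's body presses on something with over 40 N, if the wrist force passes 120 N, or if a joint passes its speed limit or range.

ROBOT

A 6-joint arm with a two-finger parallel gripper is mounted at the origin on the work surface. World frame = base frame: x ahead of the robot, y to its left, z up, the work surface at z = 0. Lengths are in m, angles in rad, forces in N, time in s.
With the tool pointing down it reaches from about 0.375 to 0.9 m from the base axis. Payload 3.1 kg.
Tool frame: the origin (TCP) lies where the fingers leave the gripper's body, on its centre line; the fingertips stand manip.tip_reach ahead of it and the grasp point (between the pads) lies 54 mm ahead of it (manip.tip_reach is the distance from the TCP to the fingertips, in m); z points along the fingers, y is the direction in which the jaws open and shut (so a half turn about z gives the same grasp; the last joint's range is limited). The gripper opens to 85 mm and grips with 20 to 120 N. Pads are 22 mm wide; open, the fingers measure 114 mm over their backs; the gripper's body (76 mm by 85 mm) begins 54 mm behind the grasp point. The pads swing forward as they close: fully open they stand 13 mm farther back than shut.
Start: joints at [-1.419, 0.527, 1.433, -0, 1.181, -0.178], TCP at [0.202, -0.591, 0.304] pointing down, gripper open.
Joint ranges: [-3.08, 3.08], [-0.75, 2.2], [0.22, 2.44], [-1.43, 4.57], [0, 2.65], [-2.85, 2.85]. Speed limits (rad/s): [2.79, 2.79, 3.14, 3.14, 3.14, 3.14].

INTERFACE

Orientations are given as a unit quaternion [x, y, z, w].
In Python, from station import manip, cams, order gives the robot as it stands. The module is installed in compiled form; this text tells all that it offers.
- The arm moves only by the tool drive_tool, never from a script. Its arguments are lists of equal length, an entry for each row: "linear": the shift along the tool's x, y, z in mm, a list of three; "rot": the turn, a rotation vector about the tool's x, y, z in degrees, a list of three; "hand": the finger opening in mm, from 0 to 85.4. A call has 1 to 20 rows; each row shifts and turns the pose as measured when the row begins, along the tool's axes as they then stand; what a row does not reach is not made up. A row lasts 1/12 s, in which the tool goes at most 41.7 mm and 7.16 degrees, less where a joint would pass 70% of its speed; a pose out of reach is approached as far as the arm can. A call with a gripper value outside its range is refused whole. The fingers move at their own pace and stop on an object; "force" is the grip in N (left out, the last holds). Time passes only in rows, so rows that do not move let the fingers close. It gives the time, the measured TCP pose, the force and the opening at its end, in the units of the state.
- manip.sense(): the state, without advancing time (a new reading comes with each control period).
- cams.snapshot(name): name is "scene" or "top" or "wrist"; returns the picture (384x512x3 uint8, red, green, blue); there is no depth.
- cams.camera_model(name): a dict with "vfov" (degrees; the focal length in pixels is half the picture's height over the tangent of half this angle, whatever the lens; pixels are square), "cx", "cy" (the principal point, pixels), "rvec" (rotation vector, rad) and "tvec" (3), from world to camera coordinates, as OpenCV has them. Camera axes: x right, y down, z forward; pixel columns grow to the right and rows downward; lengths in m; the calibration is good to about 2 mm. The wrist camera is an equidistant fisheye: a pixel r from the principal point sees the ray r / f radians off the axis. A picture is of the moment at which its call begins: read the wrist's pose just before it. camera_model takes no time and is no camera call; for the wrist camera it gives the pose at the moment of the call.
- order.sign_off(): hands the job in, once; it reports no verdict.
Trained networks look in the newest picture that a camera, given by its name, has taken for a name from the list of things; names that differ only in an ending like _2 or _b are one class to them, and where a whole thing is asked for, a point or a joint stands for the part that bears it (a point fixed in the world has none). Each returns a list of dicts, best first, with "score" (0 to 1); they miss things now and then, are a little off and sometimes report something else, mostly with a low value. They report only what shows in the picture. A call takes as long as a camera call.
- cams.regions_of(label, camera): "pixels" (384x512 bool, what is visible of it) and "rect" ([left, top, right, bottom] in pixels, round what is visible of it).
- cams.spot_point(label, camera): "at" ([column, row] in pixels: a listed point, or the origin of a listed thing).
The state is a dict: "t": time; "q": joint angles; "qd": joint speeds; "tau": joint torques, N m; "tcp_pos": TCP position; "tool_rot": TCP orientation; "force": force on the tool from outside, world axes, zero at the start; "ft_torque": the same for the moment, N m; "finger_gap": opening from 0.0 (shut) to 1.0 (fully open).
Only numpy, scipy, OpenCV 4.12 (cv2) and the standard library are available. Lean on these libraries where they do the work, as an engineer would, in place of code of your own. Each camera call takes 0.05 s, during which the arm holds its last target. There are 200 camera calls.

## Working session

There is one attempt and no reset: what is moved stays moved. The work goes in short steps, Python scripts to look and compute and a tool call to move; the robot and the scene stay as the last step left them, time stands still between calls to the robot, and variables do not carry over. Pictures are saved under pics/ and viewed, about 8 in all and at most 12, crops included, and the job is handed in when it is done.

Besides the shell and the picture viewer there is one more tool, called after "Emit:" as a command line: name --argument value ..., lists and objects as JSON in quotes. drive_tool: Moves the arm, as the interface text tells. Its arguments: {"type":"object","properties":{"linear":{"type":"array","items":{"type":"array","items":{"type":"number"}}},"rot":{"type":"array","items":{"type":"array","items":{"type":"number"}}},"hand":{"type":"array","items":{"type":"number"}},"force":{"type":"number"}},"required":["linear","rot","hand"]}

```bash
mkdir -p pics
cat > h.py <<'E'
import numpy as np, cv2
from scipy.spatial.transform import Rotation as R
from station import manip, cams, order
def ray(cam,uv,m=None):
    m=m or cams.camera_model(cam); f=192/np.tan(np.radians(m['vfov'])/2)
    x,y=(uv[0]-m['cx'])/f,(uv[1]-m['cy'])/f
    if cam=='wrist':
        r=np.hypot(x,y); d=np.array([x/r*np.sin(r),y/r*np.sin(r),np.cos(r)]) if r>1e-9 else np.array([0,0,1.])
    else: d=np.array([x,y,1.])
    Rm=R.from_rotvec(np.ravel(m['rvec'])).as_matrix(); t=np.ravel(m['tvec'])
    return -Rm.T@t, Rm.T@d
def at_z(cam,uv,z,m=None):
    o,d=ray(cam,uv,m); return o+d*(z-o[2])/d[2]
def proj(cam,P,m=None):
    m=m or cams.camera_model(cam); f=192/np.tan(np.radians(m['vfov'])/2)
    p=R.from_rotvec(np.ravel(m['rvec'])).as_matrix()@np.array(P)+np.ravel(m['tvec'])
    if cam=='wrist':
        n=np.hypot(p[0],p[1]); th=np.arctan2(n,p[2]); return np.array([m['cx'],m['cy']])+f*th*p[:2]/max(n,1e-9)
    return np.array([m['cx'],m['cy']])+f*p[:2]/p[2]
def save(img,n): cv2.imwrite('pics/'+n,cv2.cvtColor(img,cv2.COLOR_RGB2BGR))
E
python3 - <<'E'
from h import *
np.set_printoptions(precision=4,suppress=True)
print(manip.sense(), manip.tip_reach)
ims=[]
zs=dict(long_tx_foot=.015,long_tx_neck=.132,short_tx_foot=.015,short_tx_neck=.095,long_cradle_wide=.06,long_cradle_narrow=.06,short_cradle_wide=.06,short_cradle_narrow=.06,calibrator=0,spanner=0,test_pump=0,power_supply=0,long_cradle=0,short_cradle=0,long_tx=0,short_tx=0)
for c in ['scene','top']:
    im=cams.snapshot(c); save(im,c+'0.png'); ims.append(im)
    print(c,cams.camera_model(c))
    for n,z in zs.items():
        for d in cams.spot_point(n,c)[:2]:
            print(c,n,round(d['score'],2),np.round(d['at'],1),at_z(c,d['at'],z))
E
```

```text
{'t': 0.0, 'q': array([-1.4195,  0.5285,  1.4339,  0.    ,  1.1814, -0.1785]), 'qd': array([-0.0002,  0.0006,  0.0002, -0.0004, -0.002 , -0.0006]), 'tau': array([ -0.0007, -44.2355, -17.8022,  -0.0002,   0.0084,   0.    ]), 'tcp_pos': array([ 0.2023, -0.5907,  0.3029]), 'tool_rot': array([ 0.9864,  0.1642,  0.    , -0.0011]), 'force': array([ 0.2076,  0.0017, -0.0288]), 'ft_torque': array([-0.0041, -0.009 , -0.0149]), 'finger_gap': 1.0025056031391464} 0.0726
scene {'vfov': 50.23291484211797, 'cx': 255.21029602832436, 'cy': 192.4036105150246, 'rvec': array([ 1.857 ,  1.8834, -0.6017]), 'tvec': array([ 0.0055, -0.3928,  1.6376])}
scene long_tx_foot 0.71 [274.6 231.7] [0.6392 0.0632 0.015 ]
scene long_tx_foot 0.17 [260.9 180.5] [0.4433 0.0199 0.015 ]
scene long_tx_neck 0.72 [278.4 211.6] [0.6411 0.0695 0.132 ]
scene long_tx_neck 0.52 [175.5 208.1] [ 0.6333 -0.223   0.132 ]
scene short_tx_foot 0.74 [265.6 196.6] [0.5086 0.0356 0.015 ]
scene short_tx_neck 0.72 [259.5 180.4] [0.5034 0.0152 0.095 ]
scene long_cradle_wide 0.72 [190.9 177.9] [ 0.4699 -0.2057  0.06  ]
scene long_cradle_narrow 
[... 1583 characters left out ...]
radle_narrow 0.91 [190.8 197.8] [0.5096 0.2413 0.06  ]
top short_cradle_narrow 0.48 [253.8 201.7] [0.5009 0.0275 0.06  ]
top calibrator 0.66 [280.2 172.1] [ 0.6198 -0.0619  0.    ]
top spanner 0.49 [286.1 235.8] [ 0.3943 -0.0857  0.    ]
top test_pump 0.72 [398.2 174.9] [ 0.6186 -0.4785  0.    ]
top power_supply 0.83 [129.2 178.4] [0.5853 0.4729 0.    ]
top power_supply 0.49 [257.5 198.6] [0.5226 0.0162 0.    ]
top long_cradle 0.95 [328.1 195.9] [ 0.5377 -0.2311  0.    ]
top short_cradle 0.84 [192.8 207.5] [0.486  0.2418 0.    ]
top long_tx 0.55 [247.2 163.5] [0.6487 0.0559 0.    ]
top long_tx 0.48 [322.2 210.3] [ 0.4862 -0.2104  0.    ]
top short_tx 0.42 [252.7 201.2] [0.513  0.0328 0.    ]
```

Run:
```python
import cv2,numpy as np
a=cv2.resize(cv2.imread('pics/top0.png')[110:270,110:430],(800,400),interpolation=3)
b=cv2.imread('pics/scene0.png')[110:310,60:460]; b=cv2.resize(b,(800,400))
cv2.imwrite('pics/a.png',a);cv2.imwrite('pics/b.png',b)
```

```text
(no output)
```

View pics/a.png

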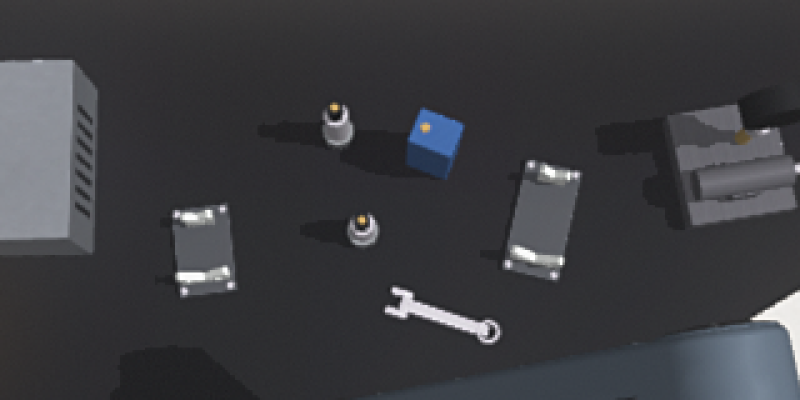

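View pics/b.png

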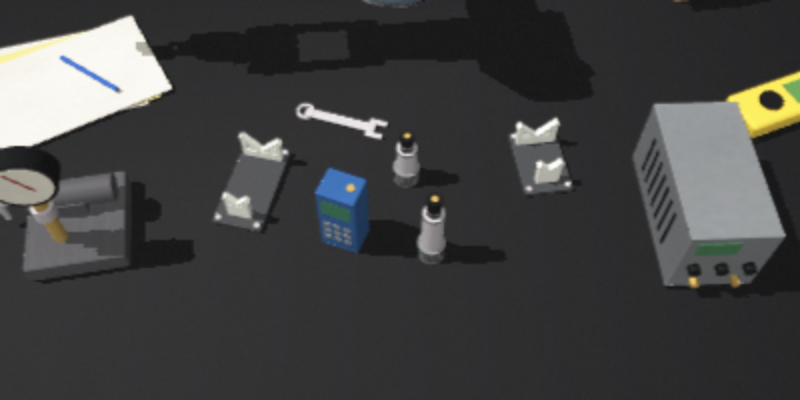

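The pictures show both transmitters standing between the cradles, long at crop (335,125) and short at (362,230). The narrow notches are on the side away from the robot. I'll move now and record joint/pose pairs to learn the arm's kinematics.

Emit:
drive_tool --linear '[[24,-26,-6],[24,-26,-6],[24,-26,-6],[24,-26,-6],[24,-26,-6],[24,-26,-6],[24,-26,-6],[24,-26,-6],[24,-26,-6],[24,-26,-6]]' --rot '[[0,0,0],[0,0,0],[0,0,0],[0,0,0],[0,0,0],[0,0,0],[0,0,0],[0,0,0],[0,0,0],[0,0,0]]' --hand '[85,85,85,85,85,85,85,85,85,85]'

```text
t: 2.53
tcp_pos: [0.3478, -0.2626, 0.3631]
tool_rot: [0.988, 0.157, 0.0, 0.003]
force: [0.8, -0.8, 0.0]
finger_gap: 0.996
```

```bash
cat > log.py <<'E'
from h import *
import json
s=manip.sense(); open('log.txt','a').write(json.dumps([list(map(float,s['q'])),list(map(float,s['tcp_pos'])),list(map(float,s['tool_rot']))])+'\n')
print(np.round(s['t'],2),np.round(s['q'],3),np.round(s['tcp_pos'],4),np.round(R.from_quat(s['tool_rot']).as_matrix(),3).tolist(),np.round(s['force'],1))
E
echo '[[-1.4195,0.5285,1.4339,0,1.1814,-0.1785],[0.2023,-0.5907,0.3029],[0.9864,0.1642,0,-0.0011]]'>log.txt
python3 log.py
```

```text
2.53 [-0.903  0.188  1.805 -0.003  1.143  0.353] [ 0.3478 -0.2626  0.3631] [[0.95, 0.311, 0.001], [0.311, -0.95, -0.006], [-0.001, 0.006, -1.0]] [ 0.8 -0.8  0. ]
```

Emit:
drive_tool --linear '[[20,-28,0],[20,-28,0],[20,-28,0],[20,-28,0],[20,-28,0],[0,0,0],[0,0,0],[0,0,0]]' --rot '[[0,0,0],[0,0,0],[0,0,0],[6,0,0],[6,0,0],[6,0,0],[6,0,0],[6,0,0]]' --hand '[85,85,85,85,85,85,85,85]'

```text
t: 3.2
tcp_pos: [0.4011, -0.0788, 0.3716]
tool_rot: [0.951, 0.162, -0.039, -0.259]
force: [0.0, -0.8, -0.7]
finger_gap: 0.994
```

```bash
python3 log.py
```

```text
3.2 [-0.64   0.276  1.751  0.295  1.562  0.524] [ 0.4011 -0.0788  0.3716] [[0.944, 0.288, -0.158], [0.328, -0.814, 0.48], [0.01, -0.505, -0.863]] [ 0.  -0.8 -0.7]
```

Emit:
drive_tool --linear '[[0,0,30],[0,0,30],[0,0,20],[0,0,0],[0,0,0]]' --rot '[[0,6,0],[0,6,0],[0,6,0],[0,6,0],[0,6,0]]' --hand '[85,85,85,85,85]'

```text
t: 3.62
tcp_pos: [0.4021, -0.0412, 0.3023]
tool_rot: [0.927, 0.089, 0.221, -0.289]
force: [0.0, 0.6, -0.9]
finger_gap: 0.993
```

```bash
python3 log.py
```

```text
3.62 [-0.796  0.298  2.12   0.826  1.109  0.053] [ 0.4021 -0.0412  0.3023] [[0.887, 0.292, 0.359], [0.037, -0.817, 0.575], [0.461, -0.497, -0.735]] [ 0.   0.6 -0.9]
```

```bash
cat > kin.py <<'E'
import numpy as np, json
from scipy.spatial.transform import Rotation as R
from scipy.optimize import least_squares
D=[json.loads(l) for l in open('log.txt')]
Rz=lambda a:R.from_euler('z',a); Ry=lambda a:R.from_euler('y',a)
LO=np.array([-3.08,-.75,.22,-1.43,0,-2.85]); HI=np.array([3.08,2.2,2.44,4.57,2.65,2.85])
def fk(q,p):
    a1,h,l2,b,l3,d,lat=p
    A=Rz(q[0]);B=A*Ry(q[1]);C=B*Ry(q[2]);E=C*Rz(q[3])*Ry(q[4])*Rz(q[5])
    pos=A.apply([a1,lat,h])+B.apply([0,0,l2])+C.apply([b,0,l3])+E.apply([0,0,d])
    return pos,E
def fit(vary=True):
    def res(p): return np.concatenate([fk(q,p[:7])[0]-np.array(t) for q,t,_ in D])
    s=least_squares(lambda p:np.r_[res(p),1e-3*(p-p0)],p0:=np.array([0,.35,.4,0,.4,.2,.11])); return s.x,res(s.x)
if __name__=='__main__':
    p,r=fit(); print(np.round(p,4),np.round(r*1000,1))
    for q,t,o in D:
        E=fk(q,p)[1]; print(np.round((E.inv()*R.from_quat(o)).as_rotvec(),3))
E
python3 kin.py
```

```text
[1.000e-04 2.743e-01 5.879e-01 1.141e-01 3.917e-01 2.241e-01 1.110e-01] [ 0. -0.  0. -0. -0. -0. -0.  0. -0. -0. -0.  0.]
[ 0.    -0.     1.571]
[-0.     0.     1.571]
[-0.     0.     1.571]
[0.    0.    1.571]
```

```bash
cat >> kin.py <<'E'
P=fit()[0] if __name__!='__main__' else None
OFF=Rz(np.pi/2)
def tool(psi,dip,s):   # rotation matrix: z=approach, y=s*horizontal-left
    psi,dip=np.radians([psi,dip]); z=np.array([np.cos(dip)*np.cos(psi),np.cos(dip)*np.sin(psi),-np.sin(dip)])
    y=s*np.array([-np.sin(psi),np.cos(psi),0]); return R.from_matrix(np.c_[np.cross(y,z),y,z])
def ik(pos,Rt,q0):
    def f(q):
        p,E=fk(q,P); return np.r_[(p-pos)*5,((E*OFF).inv()*Rt).as_rotvec()]
    s=least_squares(f,np.clip(q0,LO+1e-3,HI-1e-3),bounds=(LO,HI)); return s.x,np.abs(s.fun).max()
E
cat > scan.py <<'E'
from kin import *
seeds=[[a,.6,1.5,j4,1.,j6] for a in (-.3,.3) for j4 in (0,1.6,2.8) for j6 in (-2,0,2)]
def best(pos,Rt,q0=None):
    out=[]
    for s in seeds:
        q,e=ik(pos,Rt,s)
        if e<1e-4 and not any(np.abs(q-o).max()<.02 for o in out): out.append(q)
    return out
g=.05
for nm,part,gh,cr,az,psis in [('short',[.507,.021],.055,[.469,.2425],-2.5,(15,45,70)),('long',[.642,.06],.0735,[.531,-.22],-16,(-20,0,20))]:
  for s in (1,-1):
    for eps in (15,30):
      Rp=tool(az,90+eps,s); pp=np.r_[cr,.06]-g*Rp.apply([0,0,1])
      print(nm,s,eps,'PLACE',[np.round(q,2).tolist() for q in best(pp,Rp)])
      for psi in psis:
        Rt=tool(psi,eps,s); pos=np.r_[part,gh]-g*Rt.apply([0,0,1])
        print('   pick',psi,[np.round(q,2).tolist() for q in best(pos,Rt)])
E
python3 scan.py
```

```text
short 1 15 PLACE [[0.23, 0.77, 1.66, 0.08, 0.97, -1.36]]
   pick 15 [[-0.64, 1.48, 2.43, 2.25, 1.81, 0.97]]
   pick 45 [[-0.79, 1.22, 2.18, 1.63, 1.32, 1.31]]
   pick 70 [[-0.74, 1.12, 1.9, 1.16, 1.35, 1.68]]
short 1 30 PLACE [[0.2, 0.86, 1.5, 0.13, 1.29, -1.39]]
   pick 15 []
   pick 45 [[-0.71, 1.05, 2.21, 1.7, 1.06, 1.45]]
   pick 70 [[-0.68, 0.99, 1.95, 1.14, 1.12, 1.79]]
short -1 15 PLACE [[0.23, 0.77, 1.66, 0.08, 0.97, 1.79]]
   pick 15 [[-0.64, 1.48, 2.43, 2.25, 1.81, -2.17]]
   pick 45 [[-0.79, 1.22, 2.18, 1.63, 1.32, -1.83]]
   pick 70 [[-0.74, 1.12, 1.9, 1.16, 1.35, -1.46]]
short -1 30 PLACE [[0.2, 0.86, 1.5, 0.13, 1.29, 1.75]]
   pick 15 []
   pick 45 [[-0.71, 1.05, 2.21, 1.7, 1.06, -1.7]]
   pick 70 [[-0.68, 0.99, 1.95, 1.14, 1.12, -1.36]]
long 1 15 PLACE [[-0.55, 0.82, 1.51, -0.08, 1.07, -1.8]]
   pick -20 [[0.1, 1.11, 2.05, 3.59, 1.33, 1.58]]
   pick 0 [[-0.14, 1.15, 2.14, 3.01, 1.46, 1.55]]
   pick 20 [[-0.36, 1.14, 2.11, 2.45, 1.39, 1.5]]
long 1 30 PLACE [[-0.53, 0.92, 1.33, -0.12, 1.41, -1.77]]
   pick -20 [[0.07, 0.95, 2.03, 3.61, 0.9, 1.49]]
   pick 0 [[-0.13, 0.97, 2.11, 3.01, 0.99, 1.58]]
   pick 20 [[-0.32, 0.96, 2.09, 2.44, 0.98, 1.64]]
long -1 15 PLACE [[-0.55, 0.82, 1.51, -0.08, 1.07, 1.34]]
   pick -20 [[0.1, 1.11, 2.05, 3.59, 1.33, -1.56]]
   pick 0 [[-0.14, 1.15, 2.14, 3.01, 1.46, -1.59]]
   pick 20 [[-0.36, 1.14, 2.11, 2.45, 1.39, -1.64]]
long -1 30 PLACE [[-0.53, 0.92, 1.33, -0.12, 1.41, 1.37]]
   pick -20 [[0.07, 0.95, 2.03, 3.61, 0.9, -1.65]]
   pick 0 [[-0.13, 0.97, 2.11, 3.01, 0.99, -1.56]]
   pick 20 [[-0.32, 0.96, 2.09, 2.44, 0.98, -1.5]]
```

```bash
cat > plan.py <<'E'
from kin import *
def cur():
    from station import manip
    s=manip.sense(); return np.array(s['q']),np.array(s['tcp_pos']),R.from_quat(s['tool_rot'])
VM=np.array([2.79,2.79,3.14,3.14,3.14,3.14])*.7/12
def plan(st,goal,n,show=True):
    q,p,Ra=st; pg,Rg=goal
    rv=(Ra.inv()*Rg).as_rotvec()/n; d=Ra.inv().apply(pg-p)
    M=sum(R.from_rotvec(rv*k).as_matrix() for k in range(n)); lin=np.linalg.solve(M,d)
    lin=np.round(lin*1000,1); rvd=np.round(np.degrees(rv),2)
    vmax=0;err=0;js=[];zs=[]
    for k in range(n):
        p=p+Ra.apply(lin/1000); Ra=Ra*R.from_rotvec(np.radians(rvd))
        q2,e=ik(p,Ra,q); vmax=max(vmax,(np.abs(q2-q)/VM).max()); err=max(err,e); q=q2; js.append(q)
    print('n',n,'lin',lin.tolist(),'rot',rvd.tolist(),'|l|',np.linalg.norm(lin).round(1),'|r|',np.linalg.norm(rvd).round(2),'speed',vmax.round(2),'err',round(err,4),'j5min',np.min(js,0)[4].round(2),'end',np.round(q,2).tolist(),'p',p.round(3).tolist())
    return q,p,Ra
def pick(part,gh,psi,eps,s,back=0,g=.05):
    Rt=tool(psi,eps,s); return np.r_[part,gh]-(g+back)*Rt.apply([0,0,1]),Rt
E
python3 - <<'E'
from h import *; from plan import *
s=manip.sense(); m=cams.camera_model('wrist'); Rt=R.from_quat(s['tool_rot'])
Rc=R.from_rotvec(np.ravel(m['rvec'])); C=-Rc.inv().apply(np.ravel(m['tvec']))
print('cam in tool',Rt.inv().apply(C-s['tcp_pos']),'axis',Rt.inv().apply(Rc.inv().apply([0,0,1])),m['vfov'])
for sgn in (1,-1):
    for psi in (50,65):
        st=plan(cur(),pick([.507,.021],.055,psi,30,sgn,.12),24)
for n in ['short_tx','long_tx']:
  for c in ['top','scene']:
    r=cams.regions_of(n,c)
    print(n,c,[(round(x['score'],2),np.round(x['rect']).tolist(),int(x['pixels'].sum())) for x in r[:2]])
    for part in ([.507,.021],[.642,.06]): print(proj(c,[*part,0]),proj(c,[*part,.11]))
E
```

```text
cam in tool [ 0.07496142  0.00014658 -0.07106936] axis [-2.96950258e-01  3.65330168e-04  9.54892879e-01] 65.70646984690485
n 24 lin [4.9, 6.8, 2.6] rot [0.99, -0.06, 5.69] |l| 8.8 |r| 5.78 speed 0.53 err 0.0 j5min 1.06 end [-1.0, 0.88, 2.22, 1.25, 1.06, 1.62] p [0.412, -0.091, 0.139]
n 24 lin [6.5, 5.9, 2.8] rot [0.71, -0.62, 5.3] |l| 9.2 |r| 5.38 speed 0.59 err 0.0 j5min 1.12 end [-0.91, 0.86, 1.99, 0.97, 1.2, 1.85] p [0.445, -0.111, 0.14]
n 24 lin [-5.1, 4.0, 3.3] rot [0.05, 0.78, -1.74] |l| 7.3 |r| 1.91 speed 0.41 err 0.0 j5min 1.0 end [-1.0, 0.88, 2.21, 1.24, 1.06, -1.51] p [0.413, -0.092, 0.14]
n 24 lin [-4.7, 5.5, 2.9] rot [0.51, 0.59, -2.13] |l| 7.8 |r| 2.27 speed 0.42 err 0.0 j5min 1.09 end [-0.91, 0.85, 1.99, 0.97, 1.2, -1.29] p [0.445, -0.112, 0.142]
short_tx top [(0.63, [248.0, 194.0, 259.0, 209.0], 145)]
[256.0215051  202.95707619] [255.51494087 197.31602684]
[246.00386442 165.29563301] [244.84020438 157.24539643]
short_tx scene [(0.6, [256.0, 174.0, 268.0, 200.0], 259)]
[261.05402564 198.75348089] [261.4310265  178.41370991]
[273.40531265 234.91444694] [274.74977288 215.9753416 ]
long_tx top [(0.48, [243.0, 151.0, 252.0, 170.0], 200)]
[256.0215051  202.95707619] [255.51494087 197.31602684]
[246.00386442 165.29563301] [244.84020438 157.24539643]
long_tx scene [(0.61, [267.0, 205.0, 281.0, 243.0], 404)]
[261.05402564 198.75348089] [261.4310265  178.41370991]
[273.40531265 234.91444694] [274.74977288 215.9753416 ]
```

Run:
```python
from plan import *
plan(cur(),pick([.507,.025],.055,60,30,-1,.12),14)
```

```text
n 14 lin [-8.1, 8.5, 5.6] rot [0.6, 1.15, -3.43] |l| 13.0 |r| 3.67 speed 0.7 err 0.0 j5min 1.06 end [-0.94, 0.86, 2.07, 1.06, 1.14, -1.35] p [0.434, -0.102, 0.14]
```

Emit:
drive_tool --linear '[[-8.1,8.5,5.6],[-8.1,8.5,5.6],[-8.1,8.5,5.6],[-8.1,8.5,5.6],[-8.1,8.5,5.6],[-8.1,8.5,5.6],[-8.1,8.5,5.6],[-8.1,8.5,5.6],[-8.1,8.5,5.6],[-8.1,8.5,5.6],[-8.1,8.5,5.6],[-8.1,8.5,5.6],[-8.1,8.5,5.6],[-8.1,8.5,5.6],[0,0,0]]' --rot '[[0.6,1.15,-3.43],[0.6,1.15,-3.43],[0.6,1.15,-3.43],[0.6,1.15,-3.43],[0.6,1.15,-3.43],[0.6,1.15,-3.43],[0.6,1.15,-3.43],[0.6,1.15,-3.43],[0.6,1.15,-3.43],[0.6,1.15,-3.43],[0.6,1.15,-3.43],[0.6,1.15,-3.43],[0.6,1.15,-3.43],[0.6,1.15,-3.43],[0,0,0]]' --hand '[85,85,85,85,85,85,85,85,85,85,85,85,85,85,85]'

```text
t: 5.07
tcp_pos: [0.462, -0.1234, 0.1367]
tool_rot: [0.73, 0.476, 0.432, -0.231]
force: [0.8, -1.5, -0.6]
finger_gap: 0.992
```

```bash
cat > look.py <<'E'
from h import *
import sys
tag=sys.argv[1]; names=sys.argv[2:]
np.set_printoptions(precision=4,suppress=True)
zs=dict(long_tx_foot=.015,long_tx_neck=.132,short_tx_foot=.015,short_tx_neck=.095,long_cradle=0,short_cradle=0,calibrator=0)
m=cams.camera_model('wrist'); im=cams.snapshot('wrist'); save(im,tag+'.png')
for n in names:
    z=zs.get(n,.06)
    for d in cams.spot_point(n,'wrist')[:2]: print(n,round(d['score'],2),np.round(d['at'],1),at_z('wrist',d['at'],z,m))
E
python3 log.py; python3 look.py w1 short_tx_foot short_tx_neck long_tx_foot long_tx_neck short_cradle_wide short_cradle_narrow
```

```text
5.07 [-0.905  0.853  1.969  1.022  1.172 -1.339] [ 0.462  -0.1234  0.1367] [[0.173, 0.895, 0.411], [0.495, -0.44, 0.749], [0.851, 0.074, -0.519]] [ 0.8 -1.5 -0.6]
short_tx_foot 0.67 [214.9 205.9] [0.5029 0.0239 0.015 ]
short_tx_neck 0.74 [212.6 139.8] [0.503  0.0243 0.095 ]
long_tx_foot 0.63 [317.4 143.1] [0.651  0.0657 0.015 ]
long_tx_neck 0.98 [341.3  57.6] [0.6469 0.06   0.132 ]
long_tx_neck 0.56 [212.2 138.1] [ 0.4884 -0.0165  0.132 ]
short_cradle_wide 0.93 [110.1  80.1] [0.4337 0.2396 0.06  ]
short_cradle_wide 0.43 [364.7 248.1] [ 0.5765 -0.0888  0.06  ]
short_cradle_narrow 0.66 [164.4  61.9] [0.5138 0.2577 0.06  ]
```

View pics/w1.png

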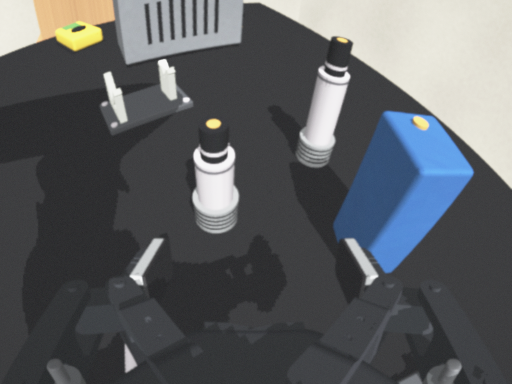

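Run:
```python
from plan import *
st=plan(cur(),pick([.503,.024],.055,60,30,-1,.07),6)
plan(st,pick([.503,.024],.055,60,30,-1,0),5)
```

```text
n 6 lin [0.4, -5.6, 8.4] rot [-0.18, 0.18, 0.89] |l| 10.1 |r| 0.93 speed 0.15 err 0.0 j5min 1.1 end [-0.85, 0.92, 2.08, 1.17, 1.1, -1.42] p [0.451, -0.066, 0.115]
n 5 lin [0.1, 0.0, 14.0] rot [-0.01, 0.0, -0.0] |l| 14.0 |r| 0.01 speed 0.19 err 0.0 j5min 1.06 end [-0.7, 1.0, 2.07, 1.35, 1.06, -1.49] p [0.481, -0.013, 0.08]
```

Emit:
drive_tool --linear '[[0.4,-5.6,8.4],[0.4,-5.6,8.4],[0.4,-5.6,8.4],[0.4,-5.6,8.4],[0.4,-5.6,8.4],[0.4,-5.6,8.4],[0,0,0]]' --rot '[[-0.2,0.2,0.9],[-0.2,0.2,0.9],[-0.2,0.2,0.9],[-0.2,0.2,0.9],[-0.2,0.2,0.9],[-0.2,0.2,0.9],[0,0,0]]' --hand '[85,85,85,85,85,85,85]'

```text
t: 6.0
tcp_pos: [0.4484, -0.0604, 0.1163]
tool_rot: [0.753, 0.428, 0.433, -0.251]
force: [0.4, 0.1, 0.1]
finger_gap: 0.991
```

```bash
python3 log.py; python3 look.py w2 short_tx_foot short_tx_neck;python3 - <<'E'
from plan import *
plan(cur(),pick([.503,.024],.055,60,30,-1,0),6)
E
```

```text
6.0 [-0.845  0.919  2.097  1.189  1.091 -1.427] [ 0.4484 -0.0604  0.1163] [[0.26, 0.861, 0.437], [0.426, -0.508, 0.748], [0.866, -0.008, -0.499]] [0.4 0.1 0.1]
short_tx_foot 0.9 [258.6 246.7] [0.5014 0.0241 0.015 ]
short_tx_foot 0.5 [382.4  59. ] [0.9201 0.2472 0.015 ]
short_tx_neck 0.86 [265.7 174.7] [0.5046 0.0222 0.095 ]
short_tx_neck 0.71 [352.7 166. ] [0.5558 0.001  0.095 ]
n 6 lin [-0.4, 0.4, 11.5] rot [0.08, 0.01, -0.07] |l| 11.5 |r| 0.11 speed 0.15 err 0.0 j5min 1.06 end [-0.71, 1.0, 2.07, 1.35, 1.06, -1.49] p [0.482, -0.014, 0.08]
```

Position holds at (0.503, 0.0235). Advancing and gripping.

Emit:
drive_tool --linear '[[-0.4,0.4,11.5],[-0.4,0.4,11.5],[-0.4,0.4,11.5],[-0.4,0.4,11.5],[-0.4,0.4,11.5],[-0.4,0.4,11.5],[0,0,0],[0,0,0],[0,0,0],[0,0,0],[0,0,0],[0,0,0],[0,0,0],[0,0,0],[0,0,0],[0,0,0]]' --rot '[[0,0,0],[0,0,0],[0,0,0],[0,0,0],[0,0,0],[0,0,0],[0,0,0],[0,0,0],[0,0,0],[0,0,0],[0,0,0],[0,0,0],[0,0,0],[0,0,0],[0,0,0],[0,0,0]]' --hand '[85,85,85,85,85,85,85,29,29,29,29,29,29,29,29,29]' --force 60

```text
t: 7.48
tcp_pos: [0.4867, -0.0222, 0.0816]
tool_rot: [0.754, 0.429, 0.437, -0.239]
force: [0.6, 1.2, -0.9]
finger_gap: 0.354
```

```bash
python3 log.py; python3 look.py w3 short_tx_foot short_tx_neck
```

```text
7.48 [-0.714  0.994  2.06   1.36   1.058 -1.488] [ 0.4867 -0.0222  0.0816] [[0.251, 0.855, 0.453], [0.438, -0.518, 0.735], [0.863, 0.014, -0.505]] [ 0.6  1.2 -0.9]
short_tx_foot 0.66 [249.1 288.1] [0.5098 0.0201 0.015 ]
short_tx_neck 0.71 [259.5 198. ] [0.5148 0.0209 0.095 ]
```

View pics/w3.png

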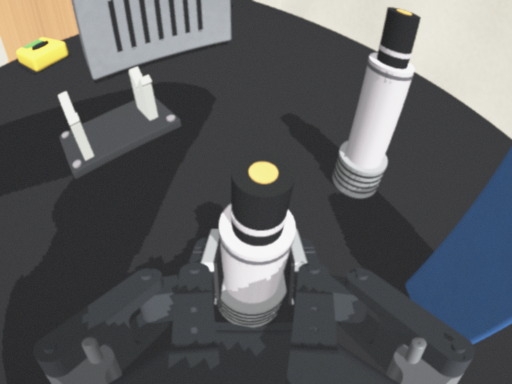

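```bash
cat > place.py <<'E'
from plan import *
def place(grabR,grab,part0,wide,narrow,up,foot=.015):
    # rigid transform of part from standing at part0 to lying, foot centre over wide, lifted by up
    w=np.array(wide);c=np.r_[np.array(narrow)-w,0];c/=np.linalg.norm(c)
    z=grabR.apply([0,0,1]); h=np.r_[z[:2],0]; h/=np.linalg.norm(h); k=np.array([0,0,1.])
    A=np.c_[h,np.cross(k,h),k]; B=np.c_[-k,np.cross(c,-k),c]
    Q=R.from_matrix(B@A.T); org=np.r_[w,.06+up]-foot*c
    return org+Q.apply(grab-np.r_[part0,0]),Q*grabR
E
cat > s.json <<'E'
{"p":[0.4867,-0.0222,0.0816],"R":[0.754,0.429,0.437,-0.239],"part":[0.5117,0.0197]}
E
python3 - <<'E'
from place import *
s=json.load(open('s.json')); Rg=R.from_quat(s['R']); g=np.array(s['p'])
st=cur(); print((s['R']))
st=plan(st,(st[1]+[0,0,.11],st[2]),8)
G=place(Rg,g,s['part'],[.430,.2425],[.511,.2405],.10); print(G[0],G[1].as_matrix().round(2).tolist())
plan(st,G,24)
mid=place(Rg,g,s['part'],[.47,.06],[.51,.11],.12)
st=plan(st,mid,15); plan(st,G,12)
E
```

```text
[0.754, 0.429, 0.437, -0.239]
n 8 lin [11.9, 0.2, -6.9] rot [0.0, 0.0, 0.0] |l| 13.8 |r| 0.0 speed 0.2 err 0.0 j5min 1.06 end [-0.71, 0.73, 2.08, 1.24, 1.12, -1.22] p [0.487, -0.022, 0.192]
[0.49656154 0.24012046 0.20878595] [[0.86, -0.01, -0.5], [-0.0, -1.0, 0.01], [-0.5, -0.01, -0.86]]
n 24 lin [6.3, -9.5, 2.6] rot [-0.64, -3.39, 2.65] |l| 11.7 |r| 4.35 speed 1.08 err 0.0 j5min 0.68 end [0.2, 0.72, 1.45, 0.11, 1.49, 1.74] p [0.497, 0.239, 0.209]
n 15 lin [9.6, -3.6, 0.2] rot [-0.03, -5.99, 0.5] |l| 10.3 |r| 6.01 speed 1.18 err 0.0 j5min 0.76 end [0.15, 0.65, 1.55, -0.36, 1.37, 0.95] p [0.512, 0.111, 0.229]
n 12 lin [4.4, -10.5, -0.5] rot [2.21, 0.04, 3.8] |l| 11.4 |r| 4.4 speed 0.36 err 0.0 j5min 1.39 end [0.2, 0.72, 1.45, 0.11, 1.49, 1.74] p [0.497, 0.241, 0.209]
```

Emit:
drive_tool --linear '[[6,0,-3.5],[12,0.2,-7],[12,0.2,-7],[12,0.2,-7],[12,0.2,-7],[12,0.2,-7],[12,0.2,-7],[12,0.2,-7],[6,0,-3.5],[0,0,0]]' --rot '[[0,0,0],[0,0,0],[0,0,0],[0,0,0],[0,0,0],[0,0,0],[0,0,0],[0,0,0],[0,0,0],[0,0,0]]' --hand '[29,29,29,29,29,29,29,29,29,29]'

```text
t: 8.47
tcp_pos: [0.4875, -0.0239, 0.1968]
tool_rot: [0.757, 0.429, 0.433, -0.235]
force: [-0.4, 0.2, -2.0]
finger_gap: 0.36
```

```bash
python3 log.py; python3 kin.py|head -1
python3 - <<'E'
from place import *
s=json.load(open('s.json')); Rg=R.from_quat(s['R']); g=np.array(s['p'])
G=place(Rg,g,s['part'],[.430,.2425],[.511,.2405],.10)
plan(cur(),G,30)
E
python3 look.py w4 short_tx_neck
```

```text
8.47 [-0.713  0.712  2.073  1.227  1.119 -1.196] [ 0.4875 -0.0239  0.1968] [[0.258, 0.853, 0.454], [0.446, -0.522, 0.727], [0.857, 0.015, -0.515]] [-0.4  0.2 -2. ]
[0.     0.2742 0.5879 0.114  0.3917 0.2241 0.111 ] [ 0. -0.  0. -0. -0. -0. -0.  0. -0.  0. -0. -0. -0.  0.  0. -0. -0. -0.
n 30 lin [5.0, -7.7, 2.2] rot [-0.49, -2.69, 2.11] |l| 9.4 |r| 3.45 speed 0.85 err 0.0 j5min 0.69 end [0.2, 0.72, 1.45, 0.11, 1.49, 1.74] p [0.497, 0.241, 0.209]
short_tx_neck 0.59 [260.8 199. ] [0.57   0.0967 0.095 ]
```

Emit:
drive_tool --linear '[[5,-7.7,2.2],[5,-7.7,2.2],[5,-7.7,2.2],[5,-7.7,2.2],[5,-7.7,2.2],[5,-7.7,2.2],[5,-7.7,2.2],[5,-7.7,2.2],[5,-7.7,2.2],[5,-7.7,2.2],[5,-7.7,2.2],[5,-7.7,2.2],[5,-7.7,2.2],[5,-7.7,2.2],[5,-7.7,2.2],[5,-7.7,2.2],[5,-7.7,2.2],[5,-7.7,2.2]]' --rot '[[-0.5,-2.7,2.1],[-0.5,-2.7,2.1],[-0.5,-2.7,2.1],[-0.5,-2.7,2.1],[-0.5,-2.7,2.1],[-0.5,-2.7,2.1],[-0.5,-2.7,2.1],[-0.5,-2.7,2.1],[-0.5,-2.7,2.1],[-0.5,-2.7,2.1],[-0.5,-2.7,2.1],[-0.5,-2.7,2.1],[-0.5,-2.7,2.1],[-0.5,-2.7,2.1],[-0.5,-2.7,2.1],[-0.5,-2.7,2.1],[-0.5,-2.7,2.1],[-0.5,-2.7,2.1]]' --hand '[29,29,29,29,29,29,29,29,29,29,29,29,29,29,29,29,29,29]'

```text
t: 10.07
tcp_pos: [0.4562, 0.1419, 0.2143]
tool_rot: [0.979, 0.171, -0.02, -0.109]
force: [-0.0, -0.1, -3.8]
finger_gap: 0.364
```

```bash
python3 log.py
python3 - <<'E'
from place import *
s=json.load(open('s.json')); Rg=R.from_quat(s['R']); g=np.array(s['p'])
G=place(Rg,g,s['part'],[.430,.2425],[.511,.2405],.10)
plan(cur(),G,14)
E
python3 look.py w5 short_cradle_wide short_cradle_narrow
```

```text
10.07 [-0.033  0.491  1.876  0.27   0.877  1.008] [0.4562 0.1419 0.2143] [[0.941, 0.331, -0.076], [0.339, -0.917, 0.208], [-0.001, -0.221, -0.975]] [-0.  -0.1 -3.8]
n 14 lin [4.3, -6.4, 0.2] rot [-0.46, -1.96, 1.64] |l| 7.7 |r| 2.6 speed 0.41 err 0.0 j5min 0.92 end [0.2, 0.72, 1.45, 0.11, 1.49, 1.74] p [0.497, 0.24, 0.209]
short_cradle_wide 0.74 [181.  176.8] [0.4311 0.2378 0.06  ]
short_cradle_narrow 0.59 [193.8  76.6] [0.5154 0.2521 0.06  ]
```

Emit:
drive_tool --linear '[[4.3,-6.4,0.2],[4.3,-6.4,0.2],[4.3,-6.4,0.2],[4.3,-6.4,0.2],[4.3,-6.4,0.2],[4.3,-6.4,0.2],[4.3,-6.4,0.2],[4.3,-6.4,0.2],[0,0,0]]' --rot '[[-0.5,-2,1.6],[-0.5,-2,1.6],[-0.5,-2,1.6],[-0.5,-2,1.6],[-0.5,-2,1.6],[-0.5,-2,1.6],[-0.5,-2,1.6],[-0.5,-2,1.6],[0,0,0]]' --hand '[29,29,29,29,29,29,29,29,29]'

```text
t: 10.97
tcp_pos: [0.4696, 0.1955, 0.2102]
tool_rot: [0.981, 0.073, -0.174, -0.051]
force: [0.7, 0.8, -1.4]
finger_gap: 0.352
```

```bash
python3 log.py;  python3 look.py w6 short_cradle_wide short_cradle_narrow short_tx_neck short_tx_foot
python3 - <<'E'
import cv2,numpy as np
a=cv2.imread('pics/w6.png'); b=cv2.imread('pics/top0.png')[180:240,165:225]
cv2.imwrite('pics/c.png',np.hstack([a[:, :400],cv2.resize(b,(384,384),interpolation=cv2.INTER_CUBIC)]))
E
```

```text
10.97 [0.122 0.608 1.653 0.124 1.229 1.482] [0.4696 0.1955 0.2102] [[0.929, 0.125, -0.348], [0.161, -0.984, 0.075], [-0.333, -0.125, -0.935]] [ 0.7  0.8 -1.4]
short_cradle_wide 0.74 [216.3 165. ] [0.4331 0.2389 0.06  ]
short_cradle_narrow 0.94 [206.   59.7] [0.5151 0.2515 0.06  ]
short_tx_neck 0.79 [262.1 200.5] [0.4347 0.1991 0.095 ]
short_tx_neck 0.71 [248.8 283. ] [0.3355 0.1967 0.095 ]
short_tx_foot 0.97 [250.8 285.5] [0.2133 0.1908 0.015 ]
```

View pics/c.png

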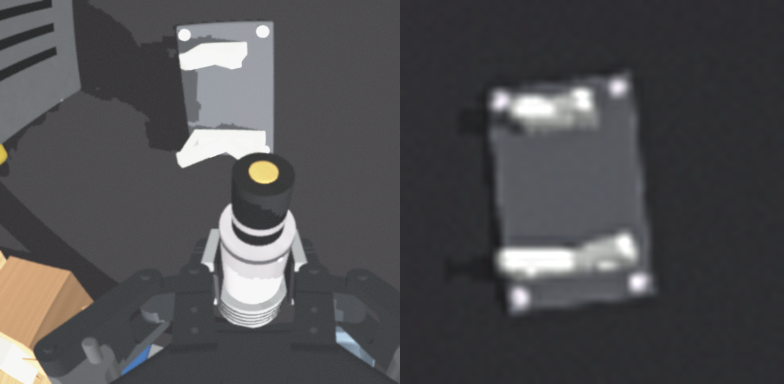

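Run:
```python
from h import *
np.set_printoptions(precision=4,suppress=True)
pts=[at_z('top',(165+(x-400-3)/6.4,180+(y-3)/6.4),.012) for x,y in [(500,98),(618,86),(520,298),(640,283)]]
P=np.array(pts);print(P); c=P.mean(0); d=(P[0]+P[1]-P[2]-P[3])/2; print('centre',c,'d',np.linalg.norm(d),'az',np.degrees(np.arctan2(d[1],d[0])), 'w',np.linalg.norm(P[0]-P[1]),np.degrees(np.arctan2(*(P[0]-P[1])[[0,1]]*[-1,1])))
m=cams.camera_model('wrist')
for uv in [(184,35),(263,31)]: print('wrist',at_z('wrist',uv,.012,m))
for uv in [(177,25),(273,22)]: print('wrist base corner',at_z('wrist',uv,.01,m))
```

```text
[[0.5278 0.2865 0.012 ]
 [0.5359 0.2223 0.012 ]
 [0.4185 0.2697 0.012 ]
 [0.4281 0.2053 0.012 ]]
centre [0.4776 0.246  0.012 ] d 0.10990580451589108 az 8.862244258659286 w 0.06467354291933136 7.17729666750681
wrist [0.5212 0.2834 0.012 ]
wrist [0.5314 0.2194 0.012 ]
wrist base corner [0.5292 0.2907 0.01  ]
wrist base corner [0.5397 0.2128 0.01  ]
```

```bash
cat > go.py <<'E'
import sys
from place import *
f,up,n=sys.argv[1],float(sys.argv[2]),int(sys.argv[3])
s=json.load(open(f)); Rg=R.from_quat(s['R']); g=np.array(s['p'])
G=place(Rg,g,s['part'],s['wide'],s['narrow'],up); c=cur()
print('world err mm',((G[0]-c[1])*1000).round(1),'rot deg',np.degrees((c[2].inv()*G[1]).as_rotvec()).round(2))
plan(c,G,n)
E
cat > s.json <<'E'
{"p":[0.4867,-0.0222,0.0816],"R":[0.754,0.429,0.437,-0.239],"part":[0.5117,0.0197],"wide":[0.4335,0.2382],"narrow":[0.5128,0.2498]}
E
python3 go.py s.json .05 14
```

```text
world err mm [ 31.3  52.7 -52.4] rot deg [ -6.85 -10.76   1.05]
n 14 lin [4.1, -3.2, 2.5] rot [-0.49, -0.77, 0.08] |l| 5.8 |r| 0.92 speed 0.09 err 0.0 j5min 1.24 end [0.24, 0.8, 1.45, 0.05, 1.43, 1.63] p [0.499, 0.248, 0.159]
```

Emit:
drive_tool --linear '[[5.8,-4.5,3.5],[5.8,-4.5,3.5],[5.8,-4.5,3.5],[5.8,-4.5,3.5],[5.8,-4.5,3.5],[5.8,-4.5,3.5],[5.8,-4.5,3.5],[5.8,-4.5,3.5],[5.8,-4.5,3.5],[5.8,-4.5,3.5],[0,0,0],[0,0,0]]' --rot '[[-0.7,-1.1,0.1],[-0.7,-1.1,0.1],[-0.7,-1.1,0.1],[-0.7,-1.1,0.1],[-0.7,-1.1,0.1],[-0.7,-1.1,0.1],[-0.7,-1.1,0.1],[-0.7,-1.1,0.1],[-0.7,-1.1,0.1],[-0.7,-1.1,0.1],[0,0,0],[0,0,0]]' --hand '[29,29,29,29,29,29,29,29,29,29,29,29]'

```text
t: 12.22
tcp_pos: [0.5019, 0.2541, 0.1504]
tool_rot: [0.959, 0.08, -0.271, 0.025]
force: [-0.0, -0.7, -2.0]
finger_gap: 0.36
```

```bash
python3 log.py; python3 go.py s.json .02 6; python3 look.py w7 short_cradle_wide short_cradle_narrow
python3 - <<'E'
from h import *
for c in ['top','scene']:
    im=cams.snapshot(c); save(im,c+'1.png')
    for n,z in dict(short_tx_foot=.11,short_tx_neck=.11,short_cradle_wide=.06,short_cradle_narrow=.06).items():
        for d in cams.spot_point(n,c)[:2]: print(c,n,round(d['score'],2),np.round(d['at'],1),at_z(c,d['at'],z).round(4))
a=cv2.imread('pics/scene1.png')[120:240,260:420];b=cv2.imread('pics/w7.png')
cv2.imwrite('pics/d.png',np.hstack([cv2.resize(a,(400,300),interpolation=2),cv2.resize(b,(400,300))]))
E
```

```text
12.22 [0.254 0.823 1.419 0.041 1.45  1.641] [0.5019 0.2541 0.1504] [[0.84, 0.168, -0.516], [0.14, -0.986, -0.092], [-0.524, 0.005, -0.852]] [-0.  -0.7 -2. ]
world err mm [ -2.4  -7.  -21.6] rot deg [0.91 1.34 0.03]
n 6 lin [1.4, 1.1, 3.4] rot [0.15, 0.22, 0.0] |l| 3.8 |r| 0.27 speed 0.07 err 0.0 j5min 1.38 end [0.24, 0.84, 1.45, 0.05, 1.38, 1.63] p [0.5, 0.247, 0.129]
short_cradle_narrow 0.75 [259.6 135.6] [0.5135 0.252  0.06  ]
top short_tx_foot 0.41 [189.  215.1] [0.4433 0.2364 0.11  ]
top short_cradle_wide 0.86 [189.3 219.2] [0.4365 0.2426 0.06  ]
top short_cradle_wide 0.31 [399.1 173.4] [ 0.6097 -0.4651  0.06  ]
top short_cradle_narrow 0.63 [193.3 197.3] [0.5115 0.2329 0.06  ]
scene short_tx_foot 0.51 [330.6 162.4] [0.4406 0.2386 0.11  ]
scene short_tx_neck 0.72 [336.2 181.3] [0.5149 0.2488 0.11  ]
scene short_cradle_wide 0.94 [330.1 168.8] [0.4263 0.2457 0.06  ]
scene short_cradle_narrow 0.8 [332.  189.5] [0.5098 0.2441 0.06  ]
```

View pics/d.png

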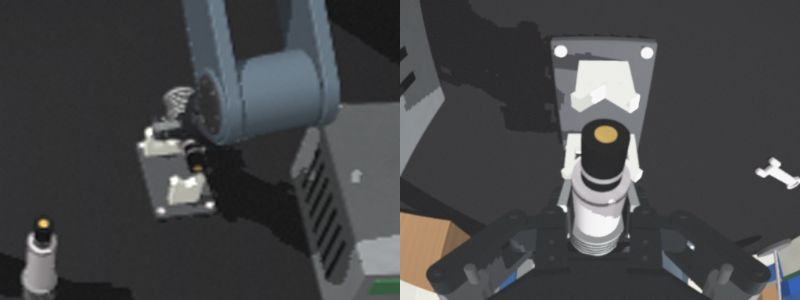

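Run:
```python
from h import *
m=cams.camera_model('wrist')
c=np.array([.989,.144])
im=cv2.imread('pics/w7.png')
a=at_z('wrist',(204.8,65.3),.012,m);b=at_z('wrist',(316.2,67.8),.012,m)
print(a,b,'mid',(a+b)/2,'az',np.degrees(np.arctan2(a[0]-b[0],a[1]-b[1]))*-1,'w',np.linalg.norm(a-b))
a=at_z('wrist',(552*1.28-512,39*1.28),.01,m);b=at_z('wrist',(657*1.28-512,41*1.28),.01,m)
mid=(a+b)/2;d=a-b; n=np.array([d[1],-d[0]])/np.linalg.norm(d[:2]); print('base far edge',a,b,mid,'axis',n,'centre',mid[:2]-.062*n, 'w',np.linalg.norm(d))
for k in [(.4335,.2382),(.5128,.2498)]: print(proj('wrist',[*k,.06],m))
cv2.imwrite('pics/e.png',cv2.resize(im[30:230,150:370],(660,600),interpolation=2))
```

```text
[0.52297223 0.28455288 0.012     ] [0.53250008 0.22016325 0.012     ] mid [0.52773615 0.25235806 0.012     ] az 8.417083921481014 w 0.0650907448567847
base far edge [0.53139261 0.29147158 0.01      ] [0.54323639 0.21496907 0.01      ] [0.5373145  0.25322033 0.01      ] axis [0.98822728 0.15299298] centre [0.47604441 0.24373476] w 0.07741388587437992
[257.53783463 229.0332028 ]
[262.91711516 136.38989   ]
```

View pics/e.png

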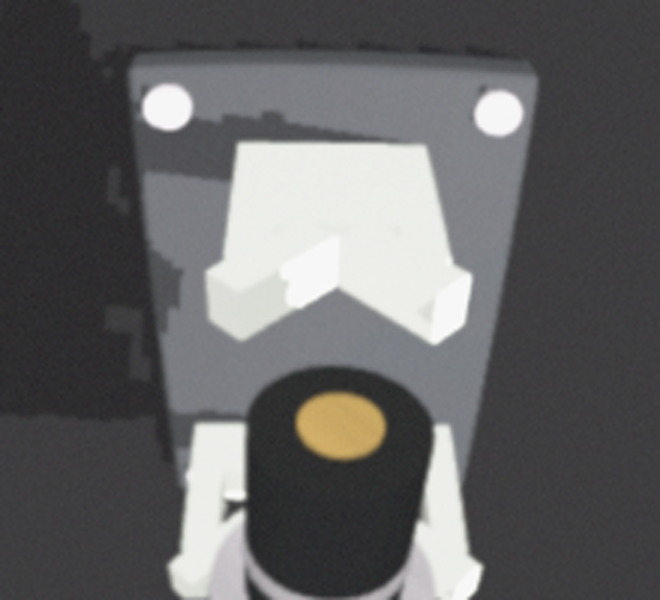

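```bash
sed -i 's/"wide.*/"wide":[0.4355,0.2384],"narrow":[0.5148,0.2500]}/' s.json; python3 go.py s.json .015 8
```

```text
world err mm [ -0.5  -6.3 -27.5] rot deg [ 0.85  1.24 -0.02]
n 8 lin [1.6, 0.8, 3.0] rot [0.11, 0.16, -0.0] |l| 3.5 |r| 0.19 speed 0.05 err 0.0 j5min 1.37 end [0.24, 0.85, 1.45, 0.05, 1.37, 1.63] p [0.502, 0.247, 0.124]
```

Emit:
drive_tool --linear '[[1.6,0.8,3.0],[1.6,0.8,3.0],[1.6,0.8,3.0],[1.6,0.8,3.0],[1.6,0.8,3.0],[1.6,0.8,3.0],[1.6,0.8,3.0],[1.6,0.8,3.0],[0,0,0]]' --rot '[[0.1,0.2,0],[0.1,0.2,0],[0.1,0.2,0],[0.1,0.2,0],[0.1,0.2,0],[0.1,0.2,0],[0.1,0.2,0],[0.1,0.2,0],[0,0,0]]' --hand '[29,29,29,29,29,29,29,29,29]'

```text
t: 13.62
tcp_pos: [0.5014, 0.2462, 0.1207]
tool_rot: [0.963, 0.078, -0.257, 0.016]
force: [-0.6, 0.1, -2.3]
finger_gap: 0.363
```

```bash
python3 log.py; python3 go.py s.json .002 8
```

```text
13.62 [0.237 0.85  1.455 0.047 1.355 1.624] [0.5014 0.2462 0.1207] [[0.856, 0.158, -0.492], [0.142, -0.987, -0.071], [-0.497, -0.009, -0.868]] [-0.6  0.1 -2.3]
world err mm [ 0.1  1.1 -9.9] rot deg [-0.03 -0.47 -0.03]
n 8 lin [0.6, -0.1, 1.1] rot [-0.0, -0.06, -0.0] |l| 1.3 |r| 0.06 speed 0.01 err 0.0 j5min 1.35 end [0.24, 0.87, 1.45, 0.05, 1.35, 1.62] p [0.501, 0.247, 0.111]
```

Emit:
drive_tool --linear '[[0.6,-0.1,1.1],[0.6,-0.1,1.1],[0.6,-0.1,1.1],[0.6,-0.1,1.1],[0.6,-0.1,1.1],[0.6,-0.1,1.1],[0.6,-0.1,1.1],[0.6,-0.1,1.1],[0,0,0]]' --rot '[[0,-0.1,0],[0,-0.1,0],[0,-0.1,0],[0,-0.1,0],[0,0,0],[0,0,0],[0,0,0],[0,0,0],[0,0,0]]' --hand '[29,29,29,29,29,29,29,29,29]'

```text
t: 14.37
tcp_pos: [0.5014, 0.2485, 0.1122]
tool_rot: [0.962, 0.078, -0.26, 0.015]
force: [-0.1, 0.8, 0.3]
finger_gap: 0.363
```

```bash
python3 log.py; python3 go.py s.json 0 3
```

```text
14.37 [0.24  0.866 1.45  0.052 1.351 1.624] [0.5014 0.2485 0.1122] [[0.853, 0.158, -0.498], [0.142, -0.987, -0.07], [-0.503, -0.011, -0.864]] [-0.1  0.8  0.3]
world err mm [ 0.1 -1.2 -3.4] rot deg [-0.16 -0.08  0.03]
n 3 lin [0.5, 0.4, 1.0] rot [-0.05, -0.03, 0.01] |l| 1.2 |r| 0.06 speed 0.01 err 0.0 j5min 1.35 end [0.24, 0.87, 1.45, 0.05, 1.35, 1.62] p [0.501, 0.247, 0.109]
```

Emit:
drive_tool --linear '[[0.5,0.3,0.9],[0.5,0.3,0.9],[0.5,0.2,0.9],[0,0,0],[0,0,0]]' --rot '[[0,0,0],[0,0,0],[0,0,0],[0,0,0],[0,0,0]]' --hand '[29,29,29,29,29]'

```text
t: 14.78
tcp_pos: [0.5015, 0.2485, 0.1123]
tool_rot: [0.962, 0.079, -0.26, 0.015]
force: [0.2, 1.0, 1.5]
finger_gap: 0.362
```

```bash
python3 log.py; python3 go.py s.json 0 3; python3 look.py w8 short_cradle_narrow; python3 -c "
import cv2;im=cv2.imread('pics/w8.png');cv2.imwrite('pics/f.png',cv2.resize(im[30:330,120:400],(560,600),interpolation=2))"
```

```text
14.78 [0.239 0.866 1.45  0.052 1.351 1.622] [0.5015 0.2485 0.1123] [[0.852, 0.159, -0.499], [0.144, -0.987, -0.069], [-0.503, -0.013, -0.864]] [0.2 1.  1.5]
world err mm [-0.  -1.2 -3.5] rot deg [-0.22 -0.06  0.11]
n 3 lin [0.5, 0.4, 1.0] rot [-0.07, -0.02, 0.04] |l| 1.2 |r| 0.08 speed 0.01 err 0.0 j5min 1.35 end [0.24, 0.87, 1.45, 0.05, 1.35, 1.62] p [0.501, 0.247, 0.109]
short_cradle_narrow 0.53 [255. 169.] [0.5288 0.2524 0.06  ]
```

View pics/f.png

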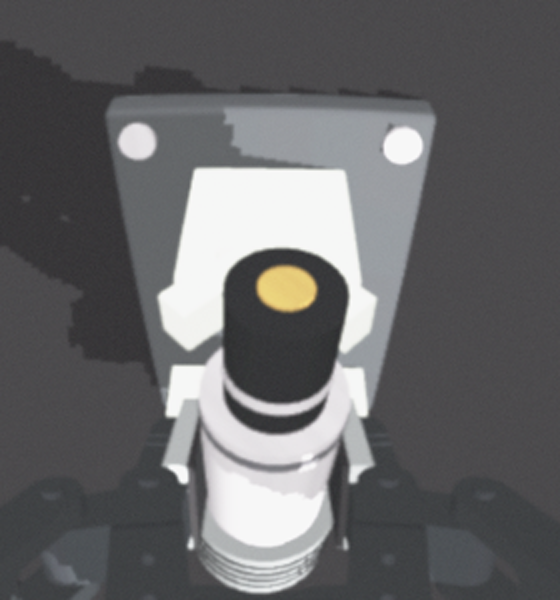

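Run:
```python
from h import *; from place import *
s=json.load(open('s.json')); Rg=R.from_quat(s['R']); g=np.array(s['p']); c=cur(); m=cams.camera_model('wrist')
print('cx',m['cx'],m['cy'])
T=lambda h,dx=0: c[1]+c[2].apply(Rg.inv().apply(np.r_[s['part'],h]-g))
for h in (0,.015,.08,.11): print(h,T(h).round(4),proj('wrist',T(h),m).round(1))
k=[proj('wrist',T(h),m) for h in (0,.11)]
# seat points
for k in (s['wide'],s['narrow']): print('seat',proj('wrist',[*k,.06],m).round(1))
Rc=R.from_rotvec(np.ravel(m['rvec'])); print('cam axes in tool',c[2].inv().apply(Rc.inv().apply(np.eye(3))).round(4).tolist())
# tips of narrow support, screws
for uv in [(120+137/2,30+141/2),(120+402/2,30+145/2)]: print('screw',at_z('wrist',uv,.012,m).round(4))
for uv in [(120+160/2,30+295/2),(120+376/2,30+300/2)]: print('tip',at_z('wrist',uv,.06,m).round(4))
```

```text
cx 253.65358236493526 188.0015368672299
0 [0.4206 0.2376 0.0632] [250.1 296.6]
0.015 [0.4355 0.2398 0.0633] [250.2 287.5]
0.08 [0.4998 0.2492 0.0633] [251.1 225.4]
0.11 [0.5295 0.2535 0.0633] [251.9 174.1]
seat [252.6 282.8]
seat [255.2 195.9]
cam axes in tool [[0.0002, 1.0, -0.0009], [-0.955, -0.0001, -0.2966], [-0.2966, 0.0009, 0.955]]
screw [0.5234 0.2843 0.012 ]
screw [0.533  0.2213 0.012 ]
tip [0.5213 0.2714 0.06  ]
tip [0.5268 0.2324 0.06  ]
```

Emit:
drive_tool --linear '[[-1.5,0,-2.6],[-1.5,0,-2.6],[0.1,-1,0],[0.1,-1,0],[0.1,-1,0],[0,0,0]]' --rot '[[0,0,0],[0,0,0],[-0.4,0,-0.75],[-0.4,0,-0.75],[-0.4,0,-0.75],[0,0,0]]' --hand '[29,29,29,29,29,29]'

```text
t: 15.38
tcp_pos: [0.5014, 0.2504, 0.116]
tool_rot: [0.96, 0.102, -0.26, 0.021]
force: [-0.4, -0.1, -2.8]
finger_gap: 0.359
```

```bash
python3 log.py; python3 go.py s.json 0 3; python3 look.py w9 short_tx_neck
python3 - <<'E'
from h import *
im=cv2.imread('pics/w9.png'); hsv=cv2.cvtColor(im,cv2.COLOR_BGR2HSV)
g=cv2.inRange(hsv,(15,80,120),(35,255,255)); g[:,:200]=0; g[:,320:]=0; g[:120]=0;g[230:]=0
print('gold',np.argwhere(g).mean(0)[::-1])
# per row: bright extents of narrow support
gray=im.max(2)
for r in (115,122,128): 
    w=np.where(gray[r,160:360]>205)[0]+160; print(r,w.min() if len(w) else None,w.max() if len(w) else None)
for r in (185,200,255,265): print(r,''.join('%4d'%v for v in gray[r,200:320:4]))
E
```

```text
15.38 [0.251 0.862 1.444 0.033 1.362 1.594] [0.5014 0.2504 0.116 ] [[0.844, 0.207, -0.494], [0.185, -0.978, -0.094], [-0.503, -0.012, -0.864]] [-0.4 -0.1 -2.8]
world err mm [ 0.1 -3.1 -7.3] rot deg [ 1.21 -0.05  2.53]
n 3 lin [1.1, 1.1, 2.2] rot [0.4, -0.02, 0.84] |l| 2.7 |r| 0.93 speed 0.05 err 0.0 j5min 1.35 end [0.24, 0.87, 1.45, 0.05, 1.35, 1.62] p [0.502, 0.247, 0.109]
short_tx_neck 0.97 [259.5 203.1] [0.5473 0.2584 0.095 ]
gold [263.10990991 171.9045045 ]
115 223 296
122 221 298
128 220 299
185  105 103 208 243 242 242 241 241  98  53  56  56  54  57  56  56  56  55  56  56  56  58  55  89 243 242 241 246 165 104
200  103 106 103 104 103 105 105 105  58  49  51  52  57  55  55  55  55  56  56  57  51  52  52 160 218 159 159 160  87  78
255   68 177 184 184  64  88 206 214 130 167 221 225 227 226 227 229 228 230 247 241 155 160 124  89 186 184 159  66  67  70
265   68  96 247 247 100  71 201 228 241 241 224 224 219 207 193 196 215 221 222 217 214 184  53  77 232 211  73  68  69  68
```

Emit:
drive_tool --linear '[[0,0,0],[0.6,0,1.1],[0.6,0,1.1],[0.6,0,1.1],[0.6,0,1.1],[0.6,0,1.1],[0.6,0,1.1],[0,0,0],[0,0,0]]' --rot '[[-0.45,0,-0.8],[0,0,0],[0,0,0],[0,0,0],[0,0,0],[0,0,0],[0,0,0],[0,0,0],[0,0,0]]' --hand '[29,29,29,29,29,29,29,29,29]'

```text
t: 16.23
tcp_pos: [0.5017, 0.2504, 0.1109]
tool_rot: [0.959, 0.11, -0.26, 0.023]
force: [0.1, -0.1, -1.2]
finger_gap: 0.358
```

```bash
python3 log.py; python3 go.py s.json 0 3|head -1; python3 look.py w10
python3 - <<'E'
from h import *
im=cv2.imread('pics/w10.png'); gray=im.max(2)
for r in (115,128,185,195,255): print(r,''.join('%4d'%v for v in gray[r,200:320:4]))
E
```

```text
16.23 [0.253 0.87  1.442 0.026 1.357 1.584] [0.5017 0.2504 0.1109] [[0.841, 0.222, -0.494], [0.198, -0.975, -0.101], [-0.504, -0.013, -0.864]] [ 0.1 -0.1 -1.2]
world err mm [-0.2 -3.  -2.1] rot deg [1.65 0.02 3.3 ]
115  107 107 107 106 107 107 239 241 231 211 191 171 150 130 117 112 111 109 111 130 156 165 165 165 167 169 167 168 167 167
128  108 105 109 105 108 192 247 247 247 247 247 247 247 247 247 247 247 247 247 247 247 247 247 247 247 180 169 166 167 167
185  107 109 244 245 247 247 247 244 120  53  56  57  58  57  59  55  57  59  57  57  58  60  57 100 247 247 247 247 247 176
195  107 109 240 244 244 242 242 242 121  54  54  54  58  56  55  59  55  58  58  56  57  55  54 241 244 244 243 242 193  82
255   71 181 191 190  66  93 212 217 134 158 223 228 229 229 231 232 232 233 230 224 164 180 129  91 190 190 162  70  69  73
```

Emit:
drive_tool --linear '[[0.6,0.1,1.0],[0.6,0.1,1.0],[0.6,0.1,1.0],[0.6,0.1,1.0],[0,0,0],[0,0,0]]' --rot '[[0,0,0],[0,0,0],[0,0,0],[0,0,0],[0,0,0],[0,0,0]]' --hand '[29,29,29,29,29,29]'

```text
t: 16.78
tcp_pos: [0.5019, 0.2504, 0.1105]
tool_rot: [0.959, 0.109, -0.262, 0.023]
force: [0.2, 0.5, -1.2]
finger_gap: 0.357
```

```bash
python3 log.py; python3 go.py s.json 0 3|head -1
```

```text
16.78 [0.253 0.872 1.44  0.027 1.36  1.584] [0.5019 0.2504 0.1105] [[0.839, 0.221, -0.497], [0.197, -0.975, -0.101], [-0.506, -0.013, -0.862]] [ 0.2  0.5 -1.2]
world err mm [-0.4 -3.1 -1.7] rot deg [1.57 0.2  3.25]
```

Emit:
drive_tool --linear '[[1.3,0,2.2],[1.3,0,2.2],[1.3,0,2.2],[1.3,0,2.2]]' --rot '[[0,0,0],[0,0,0],[0,0,0],[0,0,0]]' --hand '[29,29,29,29]'

```text
t: 17.12
tcp_pos: [0.5022, 0.2506, 0.1099]
tool_rot: [0.958, 0.108, -0.265, 0.023]
force: [0.2, 0.5, 13.2]
finger_gap: 0.362
```

```bash
python3 log.py; python3 go.py s.json 0 3|head -1; python3 look.py w11;python3 - <<'E'
from h import *
print(manip.sense()['ft_torque'])
im=cv2.imread('pics/w11.png'); gray=im.max(2)
for r in (115,128,185,195,255): print(r,''.join('%4d'%v for v in gray[r,200:320:4]))
E
```

```text
17.12 [0.252 0.876 1.436 0.028 1.368 1.586] [0.5022 0.2506 0.1099] [[0.836, 0.219, -0.503], [0.194, -0.976, -0.101], [-0.513, -0.013, -0.858]] [ 0.2  0.5 13.2]
world err mm [-0.7 -3.3 -1.1] rot deg [1.53 0.62 3.14]
[-0.23445302  0.64511946 -0.08222086]
115  105 104 105 103 105 104 216 194 185 160 146 123 114 110 107 106 107 107 113 138 153 160 162 162 160 161 160 164 163 164
128  106 103 103 106 104 170 247 247 247 247 247 247 247 246 247 247 247 247 247 247 247 247 247 247 247 194 163 164 164 163
185  104 111 243 246 247 247 247 246 123  54  61  59  61  58  55  85 106  90  58  57  58  58  57  68 247 247 247 247 243 163
195  105 107 241 243 243 241 241 241  96  52  55  53  55  59  59  56  58  56  57  58  55  54  51 228 243 246 246 241 233  90
255   66 176 186 186  65  90 205 207 125 202 224 228 228 227 229 229 230 231 236 246 192 134 137  87 186 187 160  68  68  72
```

Emit:
drive_tool --linear '[[0,0,0],[0,0,0],[0,0,0],[0,0,0],[0,0,0],[0,0,0],[0,0,0]]' --rot '[[0,0,0],[0,0,0],[0,0,0],[0,0,0],[0,0,0],[0,0,0],[0,0,0]]' --hand '[29,29,33,36,40,50,60]' --force 20

```text
t: 17.75
tcp_pos: [0.5017, 0.2505, 0.1089]
tool_rot: [0.958, 0.108, -0.266, 0.023]
force: [0.2, 0.2, 0.8]
finger_gap: 0.697
```

```bash
python3 log.py; python3 look.py w12; python3 -c "
import cv2;im=cv2.imread('pics/w12.png');cv2.imwrite('pics/g.png',cv2.resize(im[30:330,120:400],(560,600),interpolation=2))"
```

```text
17.75 [0.252 0.877 1.436 0.028 1.368 1.585] [0.5017 0.2505 0.1089] [[0.835, 0.219, -0.504], [0.194, -0.976, -0.101], [-0.514, -0.013, -0.858]] [0.2 0.2 0.8]
```

View pics/g.png

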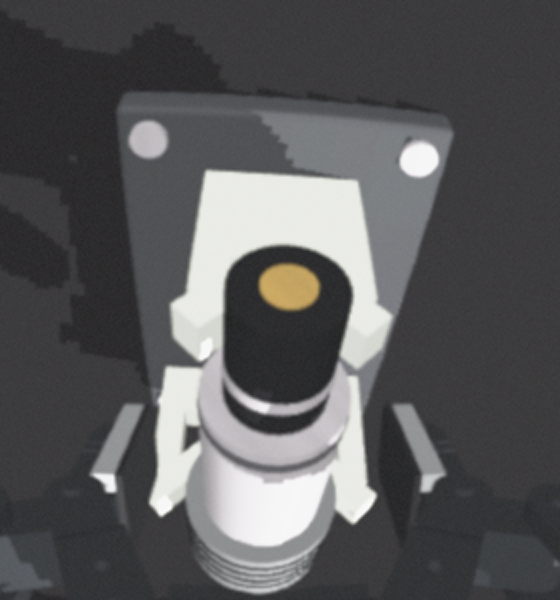

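Seated: connector centred in the narrow V at crop (287,330), foot in the wide V. I'll retract and plan the long one.

Emit:
drive_tool --linear '[[0,0,-6],[0,0,-12],[0,0,-18],[0,0,-18],[0,0,-18],[0,0,-18],[0,0,-18],[0,0,-15]]' --rot '[[0,0,0],[0,0,0],[0,0,0],[0,0,0],[0,0,0],[0,0,0],[0,0,0],[0,0,0]]' --hand '[60,60,60,60,60,85,85,85]'

```text
t: 18.47
tcp_pos: [0.5638, 0.2629, 0.2173]
tool_rot: [0.956, 0.108, -0.272, 0.024]
force: [0.9, -0.7, 0.1]
finger_gap: 0.995
```

```bash
python3 log.py; python3 look.py w13 short_tx_foot short_tx_neck short_cradle_wide short_cradle_narrow
python3 - <<'E'
from plan import *
def way(p,psi,eps): return np.array(p),tool(psi,eps,-1)
L=[.645,.063]; pre=pick(L,.0735,15,30,-1,.12)
for w in ([.45,.05,.25,60,45],[.42,.0,.25,60,40],[.45,0,.28,45,50]):
    st=plan(cur(),way(w[:3],w[3],w[4]),26); plan(st,pre,20)
E
```

```text
18.47 [0.248 0.808 1.211 0.025 1.675 1.59 ] [0.5638 0.2629 0.2173] [[0.829, 0.219, -0.514], [0.193, -0.976, -0.104], [-0.525, -0.013, -0.851]] [ 0.9 -0.7  0.1]
short_tx_foot 0.92 [249.  205.1] [0.3797 0.2292 0.015 ]
short_tx_neck 0.64 [259.  141.5] [0.5455 0.2563 0.095 ]
short_cradle_wide 0.26 [251.3 215.5] [0.4203 0.2344 0.06  ]
n 26 lin [-8.9, 3.9, -2.7] rot [0.2, 2.76, -1.95] |l| 10.1 |r| 3.39 speed 0.82 err 0.0 j5min 0.77 end [-0.52, 0.46, 2.14, 1.09, 0.92, -0.86] p [0.45, 0.051, 0.25]
n 20 lin [-2.9, 2.6, 3.8] rot [-1.8, 0.71, 1.37] |l| 5.4 |r| 2.37 speed 0.44 err 0.0 j5min 0.83 end [-0.44, 0.89, 2.38, 2.48, 1.14, -1.66] p [0.502, 0.024, 0.158]
n 26 lin [-11.1, 4.8, -3.6] rot [0.28, 2.94, -1.96] |l| 12.6 |r| 3.54 speed 0.85 err 0.0 j5min 0.82 end [-0.72, 0.48, 2.19, 1.05, 1.04, -1.03] p [0.421, 0.001, 0.251]
n 20 lin [-1.5, 1.6, 6.0] rot [-1.85, 0.48, 1.3] |l| 6.4 |r| 2.31 speed 0.44 err 0.0 j5min 0.92 end [-0.44, 0.89, 2.37, 2.48, 1.14, -1.66] p [0.503, 0.024, 0.158]
n 26 lin [-9.1, 6.6, -3.6] rot [0.07, 2.68, -1.33] |l| 11.8 |r| 2.99 speed 0.8 err 0.0 j5min 0.73 end [-0.6, 0.34, 2.14, 1.03, 0.83, -0.6] p [0.451, -0.001, 0.28]
n 20 lin [-2.7, 0.1, 6.2] rot [-1.16, 0.97, 0.97] |l| 6.8 |r| 1.8 speed 0.49 err 0.0 j5min 0.74 end [-0.44, 0.88, 2.37, 2.48, 1.13, -1.65] p [0.504, 0.025, 0.159]
```

Emit:
drive_tool --linear '[[-8.9,3.9,-2.7],[-8.9,3.9,-2.7],[-8.9,3.9,-2.7],[-8.9,3.9,-2.7],[-8.9,3.9,-2.7],[-8.9,3.9,-2.7],[-8.9,3.9,-2.7],[-8.9,3.9,-2.7],[-8.9,3.9,-2.7],[-8.9,3.9,-2.7],[-8.9,3.9,-2.7],[-8.9,3.9,-2.7],[-8.9,3.9,-2.7],[-8.9,3.9,-2.7],[-8.9,3.9,-2.7],[-8.9,3.9,-2.7],[-8.9,3.9,-2.7],[-8.9,3.9,-2.7],[-8.9,3.9,-2.7],[-8.9,3.9,-2.7]]' --rot '[[0.2,2.8,-2],[0.2,2.8,-2],[0.2,2.8,-2],[0.2,2.8,-2],[0.2,2.8,-2],[0.2,2.8,-2],[0.2,2.8,-2],[0.2,2.8,-2],[0.2,2.8,-2],[0.2,2.8,-2],[0.2,2.8,-2],[0.2,2.8,-2],[0.2,2.8,-2],[0.2,2.8,-2],[0.2,2.8,-2],[0.2,2.8,-2],[0.2,2.8,-2],[0.2,2.8,-2],[0.2,2.8,-2],[0.2,2.8,-2]]' --hand '[85,85,85,85,85,85,85,85,85,85,85,85,85,85,85,85,85,85,85,85]'

```text
t: 20.38
tcp_pos: [0.433, 0.1012, 0.2458]
tool_rot: [0.872, 0.417, 0.196, -0.167]
force: [0.7, -0.2, 0.2]
finger_gap: 0.995
```

```bash
python3 log.py; python3 look.py w14 long_tx_foot long_tx_neck calibrator short_tx_foot short_tx_neck
python3 - <<'E'
from plan import *
L=[.645,.063]; pre=pick(L,.0735,15,30,-1,.12)
plan(cur(),pre,24)
st=plan(cur(),(np.array([.45,.05,.25]),tool(60,45,-1)),8); plan(st,pre,20)
E
```

```text
20.38 [-0.291  0.384  2.095  0.794  0.762 -0.227] [0.433  0.1012 0.2458] [[0.576, 0.792, 0.202], [0.662, -0.597, 0.454], [0.48, -0.128, -0.868]] [ 0.7 -0.2  0.2]
long_tx_foot 0.8 [434.4 182.9] [0.6435 0.0679 0.015 ]
long_tx_neck 0.64 [496.1 156.4] [0.648  0.0613 0.132 ]
long_tx_neck 0.22 [211.   16.6] [0.5369 0.3346 0.132 ]
calibrator 0.75 [478.1 280.9] [ 0.6227 -0.0744 -0.    ]
short_tx_foot 0.56 [199.1 166.8] [0.4329 0.2605 0.015 ]
short_tx_neck 0.7 [252. 113.] [0.5087 0.237  0.095 ]
n 24 lin [-2.1, 4.3, 2.9] rot [-1.33, 1.35, 0.93] |l| 5.6 |r| 2.11 speed 0.53 err 0.0 j5min 0.61 end [-0.44, 0.89, 2.38, 2.48, 1.14, -1.66] p [0.501, 0.025, 0.159]
n 8 lin [-3.0, 5.1, -3.2] rot [-0.2, 1.96, -1.26] |l| 6.7 |r| 2.34 speed 0.5 err 0.0 j5min 0.77 end [-0.53, 0.45, 2.14, 1.09, 0.92, -0.86] p [0.45, 0.05, 0.25]
n 20 lin [-2.8, 2.5, 3.9] rot [-1.79, 0.71, 1.37] |l| 5.4 |r| 2.36 speed 0.44 err 0.0 j5min 0.83 end [-0.43, 0.88, 2.37, 2.48, 1.14, -1.65] p [0.503, 0.026, 0.159]
```

Direct route is fine.

Emit:
drive_tool --linear '[[-2.7,5.4,3.6],[-2.7,5.4,3.6],[-2.7,5.4,3.6],[-2.7,5.4,3.6],[-2.7,5.4,3.6],[-2.7,5.4,3.6],[-2.7,5.4,3.6],[-2.7,5.4,3.6],[-2.7,5.4,3.6],[-2.7,5.4,3.6],[-2.7,5.4,3.6],[-2.7,5.4,3.6],[-2.7,5.4,3.6],[-2.7,5.4,3.6],[-2.7,5.4,3.6],[-2.7,5.4,3.6],[-2.7,5.4,3.6],[-2.7,5.4,3.6],[-2.7,5.4,3.6],[0,0,0]]' --rot '[[-1.7,1.7,1.2],[-1.7,1.7,1.2],[-1.7,1.7,1.2],[-1.7,1.7,1.2],[-1.7,1.7,1.2],[-1.7,1.7,1.2],[-1.7,1.7,1.2],[-1.7,1.7,1.2],[-1.7,1.7,1.2],[-1.7,1.7,1.2],[-1.7,1.7,1.2],[-1.7,1.7,1.2],[-1.7,1.7,1.2],[-1.7,1.7,1.2],[-1.7,1.7,1.2],[-1.7,1.7,1.2],[-1.7,1.7,1.2],[-1.7,1.7,1.2],[-1.7,1.7,1.2],[0,0,0]]' --hand '[85,85,85,85,85,85,85,85,85,85,85,85,85,85,85,85,85,85,85,85]'

```text
t: 22.35
tcp_pos: [0.5172, 0.0376, 0.1607]
tool_rot: [0.848, 0.111, 0.515, -0.062]
force: [0.4, 0.3, 0.4]
finger_gap: 0.994
```

```bash
python3 log.py; python3 look.py w15 long_tx_foot long_tx_neck calibrator
python3 - <<'E'
from plan import *
L=[.645,.063]
st=plan(cur(),pick(L,.0735,15,30,-1,.08),8); plan(st,pick(L,.0735,15,30,-1,0),7)
E
```

```text
22.35 [-0.385  0.895  2.349  2.534  1.175 -1.646] [0.5172 0.0376 0.1607] [[0.444, 0.252, 0.86], [0.124, -0.968, 0.22], [0.887, 0.009, -0.461]] [0.4 0.3 0.4]
long_tx_foot 0.61 [259.7 252.1] [0.6456 0.0632 0.015 ]
long_tx_neck 0.92 [265.7 158.9] [0.6451 0.0617 0.132 ]
n 8 lin [-1.6, 1.1, 3.4] rot [0.07, -0.32, 0.05] |l| 3.9 |r| 0.33 speed 0.06 err 0.0 j5min 1.09 end [-0.37, 0.91, 2.28, 2.52, 1.09, -1.6] p [0.536, 0.034, 0.138]
n 7 lin [0.0, -0.0, 11.5] rot [-0.0, -0.0, -0.0] |l| 11.5 |r| 0.0 speed 0.14 err 0.0 j5min 0.98 end [-0.27, 0.96, 2.1, 2.59, 0.98, -1.52] p [0.603, 0.052, 0.098]
```

Emit:
drive_tool --linear '[[-1.6,1.1,3.4],[-1.6,1.1,3.4],[-1.6,1.1,3.4],[-1.6,1.1,3.4],[-1.6,1.1,3.4],[-1.6,1.1,3.4],[-1.6,1.1,3.4],[-1.6,1.1,3.4],[0,0,0]]' --rot '[[0.1,-0.3,0.05],[0.1,-0.3,0.05],[0.1,-0.3,0.05],[0.1,-0.3,0.05],[0.1,-0.3,0.05],[0.1,-0.3,0.05],[0.1,-0.3,0.05],[0.1,-0.3,0.05],[0,0,0]]' --hand '[85,85,85,85,85,85,85,85,85]'

```text
t: 23.3
tcp_pos: [0.5392, 0.0334, 0.1388]
tool_rot: [0.858, 0.116, 0.496, -0.067]
force: [0.2, 0.2, 0.7]
finger_gap: 0.997
```

```bash
python3 log.py; python3 look.py w16 long_tx_foot long_tx_neck
python3 - <<'E'
from plan import *
L=[.6453,.0625]
plan(cur(),pick(L,.0735,15,30,-1,0,.053),8)
E
```

```text
23.3 [-0.372  0.904  2.272  2.512  1.077 -1.594] [0.5392 0.0334 0.1388] [[0.48, 0.265, 0.836], [0.132, -0.964, 0.23], [0.867, -0.0, -0.498]] [0.2 0.2 0.7]
long_tx_foot 0.73 [251.4 245.1] [0.6502 0.0655 0.015 ]
n 8 lin [-0.2, 0.0, 9.5] rot [-0.05, -0.01, 0.02] |l| 9.5 |r| 0.05 speed 0.12 err 0.0 j5min 0.98 end [-0.27, 0.96, 2.1, 2.59, 0.98, -1.52] p [0.601, 0.051, 0.1]
```

Emit:
drive_tool --linear '[[-0.2,0,9.6],[-0.2,0,9.6],[-0.2,0,9.6],[-0.2,0,9.6],[-0.2,0,9.6],[-0.2,0,9.6],[-0.2,0,9.6],[-0.2,0,9.6],[0,0,0]]' --rot '[[0,0,0],[0,0,0],[0,0,0],[0,0,0],[0,0,0],[0,0,0],[0,0,0],[0,0,0],[0,0,0]]' --hand '[85,85,85,85,85,85,85,85,85]'

```text
t: 24.2
tcp_pos: [0.6089, 0.0542, 0.0949]
tool_rot: [0.858, 0.116, 0.496, -0.068]
force: [-0.6, 0.2, 0.4]
finger_gap: 0.996
```

```bash
python3 log.py; python3 look.py w17 long_tx_foot long_tx_neck
python3 - <<'E'
from h import *; from plan import *
plan(cur(),pick([.6453,.0625],.0735,15,30,-1,0,.053),3)
m=cams.camera_model('wrist')
for z in (0,.03,.114,.15): print(z,proj('wrist',[.6453,.0625,z],m).round(1))
im=cv2.imread('pics/w17.png'); gray=im.max(2)
for r in (140,170,200,230,260): print(r,''.join('%4d'%v for v in gray[r,200:320:4]))
E
```

```text
24.2 [-0.261  0.969  2.081  2.58   0.972 -1.513] [0.6089 0.0542 0.0949] [[0.48, 0.267, 0.836], [0.132, -0.964, 0.232], [0.867, -0.001, -0.498]] [-0.6  0.2  0.4]
long_tx_foot 0.84 [259.6 311.7] [0.6469 0.0604 0.015 ]
long_tx_neck 0.86 [258.2 182.6] [0.6453 0.0623 0.132 ]
n 3 lin [0.2, 0.5, -2.7] rot [-0.15, -0.0, 0.02] |l| 2.8 |r| 0.15 speed 0.03 err 0.0 j5min 0.98 end [-0.27, 0.96, 2.1, 2.58, 0.98, -1.52] p [0.601, 0.051, 0.1]
0 [256.1 317.2]
0.03 [256.4 301.8]
0.114 [257.7 215.1]
0.15 [258.8 130.8]
140   58  59  59  55  56  58  59  54  56  58 149 243 245 244 244 245 245 246 244 114  58  59  56  57  58  59  57  58  58  60
170   56  58  58  59  57  37  37  42  41  39  40  40  42  44  46  46  46  44  49  50  48  48  51  50  51  58  58  59  57  60
200   60  58  58  59  60 128  35  42  39  41  41  43  43  44  45  45  46  47  45  49  48  47  47 128  60  57  58  55  56  56
230   58  59  60 174 182 184 181  51  39  77 161 174 184 200 203 211 212 214 214 159  53  50 235 243 243 244 101  57  55  57
260   57  57  58  57  77 153 148  91 134 169 186 220 240 243 243 242 241 232 218 207 200 121 169 221 133  56  58  58  58  58
```

View pics/w17.png

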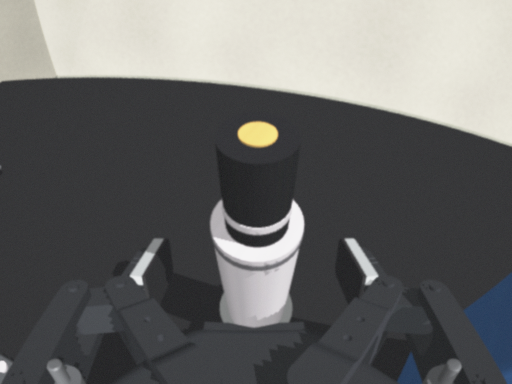

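Emit:
drive_tool --linear '[[0,0.5,-4],[0,0.4,-4],[0,0,0],[0,0,0],[0,0,0],[0,0,0],[0,0,0],[0,0,0],[0,0,0],[0,0,0],[0,0,0],[0,0,0]]' --rot '[[0,0,0],[0,0,0],[0,0,0],[0,0,0],[0,0,0],[0,0,0],[0,0,0],[0,0,0],[0,0,0],[0,0,0],[0,0,0],[0,0,0]]' --hand '[85,85,85,29,29,29,29,29,29,29,29,29]' --force 60

```text
t: 25.35
tcp_pos: [0.5974, 0.0499, 0.101]
tool_rot: [0.859, 0.114, 0.494, -0.068]
force: [-0.5, -0.8, 1.3]
finger_gap: 0.353
```

```bash
python3 log.py; python3 look.py w18 long_tx_foot long_tx_neck
python3 - <<'E'
from h import *
m=cams.camera_model('wrist')
for z in (0,.03,.114,.15): print(z,proj('wrist',[.6453,.0625,z],m).round(1))
im=cv2.imread('pics/w18.png'); gray=im.max(2)
for r in (170,200,230,260): print(r,''.join('%4d'%v for v in gray[r,200:320:4]))
hsv=cv2.cvtColor(im,cv2.COLOR_BGR2HSV)
g=cv2.inRange(hsv,(15,80,120),(35,255,255)); g[:,:200]=0; g[:,320:]=0; g[230:]=0; print('gold',np.argwhere(g).mean(0)[::-1])
E
```

```text
25.35 [-0.278  0.958  2.112  2.572  0.984 -1.522] [0.5974 0.0499 0.101 ] [[0.485, 0.263, 0.834], [0.129, -0.965, 0.23], [0.865, -0.004, -0.502]] [-0.5 -0.8  1.3]
long_tx_foot 0.93 [253.9 296.4] [0.6465 0.0629 0.015 ]
long_tx_neck 0.8 [254.9 170.1] [0.6448 0.0618 0.132 ]
0 [254.1 305.7]
0.03 [254.  289.4]
0.114 [253.4 202.7]
0.15 [252.9 125.6]
170   57  58  57  58  56  52  36  37  40  39  41  43  42  46  45  46  47  43  48  48  47  46  59  57  58  59  58  58  59  58
200   59  58  59 105 181 181 140 172  98  40  39  40  45  47  47  45  48  48  50 168 213 241 243 243  71  61  58  58  59  58
230   57  57  58 132 134 120 191 244 245 244 244 245 245 245 245 244 244 244 243 244 243 220 133 210 177  57  58  59  60  58
260   65 213 212 203  56  43 151 166 173 172 176 184 191 199 202 207 210 214 218 221 221 153  42  67 212 214 207  72  69  71
gold [253.16612903 124.83870968]
```

```bash
cat > l.json <<'E'
{"p":[0.5974,0.0499,0.1010],"R":[0.859,0.114,0.494,-0.068],"part":[0.6453,0.0625],"wide":[0.475,-0.2035],"narrow":[0.589,-0.2365]}
E
python3 - <<'E'
from h import *; from place import *
P_=np.array([at_z('top',(110+x/2.5-.3,110+y/2.5-.3),.01) for x,y in [(530,160),(580,172),(503,268),(555,279)]]);c=P_.mean(0);d=P_[0]+P_[1]-P_[2]-P_[3];print(P_.round(3).tolist(),c,np.linalg.norm(d)/2,np.degrees(np.arctan2(d[1],d[0])))
s=json.load(open('l.json')); Rg=R.from_quat(s['R']); g=np.array(s['p'])
c=cur()
def seq(ps):
    st=plan(c,(c[1]+[-.11,-.01,.15],c[2]),9)
    for w,n in ps: st=plan(st,w,n)
G=place(Rg,g,s['part'],s['wide'],s['narrow'],.14)
seq([(G,36)])
seq([((np.array([.45,.03,.28]),tool(50,45,-1)),14),(G,24)])
seq([((np.array([.45,0,.28]),tool(40,55,-1)),14),(G,24)])
E
```

```text
[[0.615, -0.208, 0.01], [0.599, -0.278, 0.01], [0.461, -0.17, 0.01], [0.447, -0.242, 0.01]] [ 0.53031944 -0.22430902  0.01      ] 0.15740827233156626 -13.456720335992134
n 9 lin [8.3, -2.2, -18.8] rot [0.0, 0.0, 0.0] |l| 20.7 |r| 0.0 speed 0.34 err 0.0 j5min 0.9 end [-0.42, 0.57, 2.38, 2.37, 0.9, -1.41] p [0.487, 0.04, 0.251]
n 36 lin [2.3, 7.4, 0.0] rot [-0.26, -2.43, 0.94] |l| 7.7 |r| 2.62 speed 1.08 err 0.0 j5min 0.42 end [-0.52, 0.74, 1.26, -0.12, 1.66, 1.35] p [0.557, -0.225, 0.251]
n 9 lin [8.3, -2.2, -18.8] rot [0.0, 0.0, 0.0] |l| 20.7 |r| 0.0 speed 0.34 err 0.0 j5min 0.9 end [-0.42, 0.57, 2.38, 2.37, 0.9, -1.41] p [0.487, 0.04, 0.251]
n 14 lin [0.1, -0.8, -3.4] rot [1.96, -1.03, -1.53] |l| 3.5 |r| 2.69 speed 0.53 err 0.0 j5min 0.79 end [-0.57, 0.36, 2.16, 1.13, 0.89, -0.74] p [0.45, 0.031, 0.28]
n 24 lin [1.1, 12.4, -0.2] rot [-0.39, -2.76, 2.93] |l| 12.5 |r| 4.04 speed 0.77 err 0.0 j5min 0.84 end [-0.53, 0.74, 1.26, -0.12, 1.66, 1.35] p [0.558, -0.228, 0.25]
n 9 lin [8.3, -2.2, -18.8] rot [0.0, 0.0, 0.0] |l| 20.7 |r| 0.0 speed 0.34 err 0.0 j5min 0.9 end [-0.42, 0.57, 2.38, 2.37, 0.9, -1.41] p [0.487, 0.04, 0.251]
n 14 lin [-0.9, 1.4, -4.2] rot [1.3, -1.75, -1.22] |l| 4.5 |r| 2.5 speed 0.64 err 0.0 j5min 0.65 end [-0.54, 0.3, 2.13, 0.95, 0.73, -0.41] p [0.45, 0.0, 0.28]
n 24 lin [2.5, 10.8, 0.4] rot [-0.11, -2.49, 2.47] |l| 11.1 |r| 3.51 speed 0.79 err 0.0 j5min 0.73 end [-0.53, 0.74, 1.25, -0.12, 1.66, 1.35] p [0.559, -0.227, 0.251]
```

Emit:
drive_tool --linear '[[5.2,0,-3],[10.4,0,-6],[10.4,0,-6],[6.5,-2.2,-18],[6.5,-2.2,-18],[6.5,-2.2,-18],[6.5,-2.2,-18],[6.5,-2.2,-18],[6.5,-2.2,-18],[8,-2.2,-18],[8,-2.2,-18],[0,0,0]]' --rot '[[0,0,0],[0,0,0],[0,0,0],[0,0,0],[0,0,0],[0,0,0],[0,0,0],[0,0,0],[0,0,0],[0,0,0],[0,0,0],[0,0,0]]' --hand '[29,29,29,29,29,29,29,29,29,29,29,29]'

```text
t: 26.5
tcp_pos: [0.492, 0.0422, 0.2514]
tool_rot: [0.867, 0.114, 0.48, -0.069]
force: [0.2, 0.4, -2.6]
finger_gap: 0.35
```

```bash
python3 log.py
python3 - <<'E'
from place import *
s=json.load(open('l.json')); Rg=R.from_quat(s['R']); g=np.array(s['p'])
G=place(Rg,g,s['part'],s['wide'],s['narrow'],.14)
st=plan(cur(),(np.array([.45,.03,.28]),tool(50,45,-1)),14);plan(st,G,24)
E
```

```text
26.5 [-0.397  0.542  2.352  2.344  0.828 -1.352] [0.492  0.0422 0.2514] [[0.513, 0.265, 0.816], [0.132, -0.964, 0.229], [0.848, -0.009, -0.53]] [ 0.2  0.4 -2.6]
n 14 lin [-0.3, -0.8, -3.7] rot [1.92, -0.91, -1.57] |l| 3.8 |r| 2.64 speed 0.53 err 0.0 j5min 0.76 end [-0.57, 0.36, 2.16, 1.12, 0.89, -0.74] p [0.45, 0.03, 0.28]
n 24 lin [1.1, 12.3, -0.2] rot [-0.39, -2.76, 2.93] |l| 12.4 |r| 4.04 speed 0.77 err 0.0 j5min 0.84 end [-0.53, 0.74, 1.26, -0.12, 1.66, 1.35] p [0.557, -0.226, 0.249]
```

Emit:
drive_tool --linear '[[-0.3,-0.8,-3.7],[-0.3,-0.8,-3.7],[-0.3,-0.8,-3.7],[-0.3,-0.8,-3.7],[-0.3,-0.8,-3.7],[-0.3,-0.8,-3.7],[-0.3,-0.8,-3.7],[-0.3,-0.8,-3.7],[-0.3,-0.8,-3.7],[-0.3,-0.8,-3.7],[-0.3,-0.8,-3.7],[-0.3,-0.8,-3.7],[-0.3,-0.8,-3.7],[-0.3,-0.8,-3.7]]' --rot '[[1.9,-0.9,-1.6],[1.9,-0.9,-1.6],[1.9,-0.9,-1.6],[1.9,-0.9,-1.6],[1.9,-0.9,-1.6],[1.9,-0.9,-1.6],[1.9,-0.9,-1.6],[1.9,-0.9,-1.6],[1.9,-0.9,-1.6],[1.9,-0.9,-1.6],[1.9,-0.9,-1.6],[1.9,-0.9,-1.6],[1.9,-0.9,-1.6],[1.9,-0.9,-1.6]]' --hand '[29,29,29,29,29,29,29,29,29,29,29,29,29,29]'

```text
t: 27.67
tcp_pos: [0.4487, 0.0286, 0.2729]
tool_rot: [0.835, 0.407, 0.331, -0.164]
force: [0.3, 0.7, -2.7]
finger_gap: 0.353
```

```bash
python3 log.py; python3 go.py l.json .14 24
```

```text
27.67 [-0.565  0.376  2.148  1.076  0.89  -0.729] [0.4487 0.0286 0.2729] [[0.449, 0.789, 0.42], [0.572, -0.614, 0.544], [0.687, -0.004, -0.727]] [ 0.3  0.7 -2.7]
world err mm [ 109.1 -255.4  -23.4] rot deg [ -8.75 -64.05  72.34]
n 24 lin [1.0, 12.3, -0.6] rot [-0.36, -2.67, 3.01] |l| 12.4 |r| 4.04 speed 0.76 err 0.0 j5min 0.85 end [-0.53, 0.74, 1.25, -0.12, 1.66, 1.35] p [0.559, -0.228, 0.249]
```

Emit:
drive_tool --linear '[[1,12.3,-0.6],[1,12.3,-0.6],[1,12.3,-0.6],[1,12.3,-0.6],[1,12.3,-0.6],[1,12.3,-0.6],[1,12.3,-0.6],[1,12.3,-0.6],[1,12.3,-0.6],[1,12.3,-0.6],[1,12.3,-0.6],[1,12.3,-0.6],[1,12.3,-0.6],[1,12.3,-0.6],[1,12.3,-0.6],[1,12.3,-0.6],[1,12.3,-0.6],[1,12.3,-0.6],[1,12.3,-0.6],[0,0,0]]' --rot '[[-0.4,-2.7,3],[-0.4,-2.7,3],[-0.4,-2.7,3],[-0.4,-2.7,3],[-0.4,-2.7,3],[-0.4,-2.7,3],[-0.4,-2.7,3],[-0.4,-2.7,3],[-0.4,-2.7,3],[-0.4,-2.7,3],[-0.4,-2.7,3],[-0.4,-2.7,3],[-0.4,-2.7,3],[-0.4,-2.7,3],[-0.4,-2.7,3],[-0.4,-2.7,3],[-0.4,-2.7,3],[-0.4,-2.7,3],[-0.4,-2.7,3],[0,0,0]]' --hand '[29,29,29,29,29,29,29,29,29,29,29,29,29,29,29,29,29,29,29,29]'

```text
t: 29.33
tcp_pos: [0.5646, -0.167, 0.2311]
tool_rot: [0.981, -0.029, -0.18, -0.064]
force: [-0.1, 0.1, -4.0]
finger_gap: 0.355
```

```bash
python3 log.py; python3 go.py l.json .09 10; python3 look.py w19 long_cradle_wide long_cradle_narrow
```

```text
29.33 [-0.464  0.691  1.381 -0.036  1.452  1.178] [ 0.5646 -0.167   0.2311] [[0.933, -0.08, -0.35], [-0.034, -0.99, 0.135], [-0.357, -0.114, -0.927]] [-0.1  0.1 -4. ]
world err mm [ -6.8 -59.9 -31.6] rot deg [-0.95 -8.39 13.49]
n 10 lin [1.5, 6.2, 2.3] rot [-0.09, -0.84, 1.35] |l| 6.8 |r| 1.59 speed 0.11 err 0.0 j5min 1.46 end [-0.53, 0.8, 1.29, -0.12, 1.57, 1.36] p [0.558, -0.227, 0.2]
long_cradle_wide 0.59 [329.4 211.6] [ 0.4668 -0.2131  0.06  ]
long_cradle_narrow 0.75 [370.2  88.7] [ 0.588  -0.2365  0.06  ]
```

View pics/w19.png

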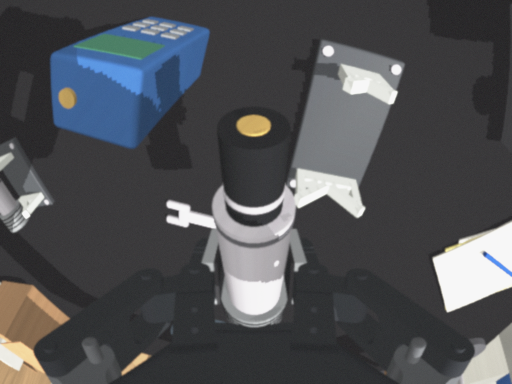

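```bash
cat > scr.py <<'E'
from h import *
import sys
def run(tag,win):
    m=cams.camera_model('wrist'); im=cv2.imread(f'pics/{tag}.png'); x0,y0,x1,y1=win
    hsv=cv2.cvtColor(im,cv2.COLOR_BGR2HSV); w=((hsv[...,2]>170)&(hsv[...,1]<60)).astype(np.uint8)
    k,l,st,ce=cv2.connectedComponentsWithStats(w)
    for i in range(1,k):
        if st[i,4]>15 and x0<ce[i][0]<x1 and y0<ce[i][1]<y1: print('blob',ce[i].round(1),st[i].tolist(),'z12',at_z('wrist',ce[i],.012,m).round(4))
    return m
if __name__=='__main__': run(sys.argv[1],list(map(int,sys.argv[2:])))
E
python3 scr.py w19 270 20 440 240
python3 - <<'E'
from h import *
m=cams.camera_model('wrist')
a=at_z('wrist',(321,41),.01,m);b=at_z('wrist',(405,68),.01,m);d=a-b;n=np.array([d[1],-d[0]])/np.linalg.norm(d[:2]);mid=(a+b)[:2]/2
print(a,b,np.linalg.norm(d),'az',np.degrees(np.arctan2(n[1],n[0])),'centre',mid-n*.0805)
for z,uvs in ((.012,[(328,50),(396.5,69)]),):
    a,b=[at_z('wrist',u,z,m) for u in uvs]; d=a-b;n=np.array([d[1],-d[0]])/np.linalg.norm(d[:2]); mid=(a+b)[:2]/2; print('screws',a,b,np.linalg.norm(d),np.degrees(np.arctan2(n[1],n[0])),'centre',mid-n*.0725)
E
```

```text
blob [328.   50.6] [323, 45, 11, 12, 104] z12 [ 0.6044 -0.2066  0.012 ]
blob [367.4  83.9] [341, 64, 57, 41, 1250] z12 [ 0.5749 -0.2434  0.012 ]
blob [395.9  69. ] [391, 64, 11, 11, 94] z12 [ 0.5909 -0.2694  0.012 ]
blob [290.6 204.1] [213, 168, 152, 74, 4084] z12 [ 0.4316 -0.172   0.012 ]
[ 0.61252366 -0.20077182  0.01      ] [ 0.59211618 -0.27890842  0.01      ] 0.08075762289635578 az -14.637359928749897 centre [ 0.52443258 -0.21949774]
screws [ 0.60492358 -0.20661741  0.012     ] [ 0.59094046 -0.26992234  0.012     ] 0.06483087402129761 -12.455783220956457 centre [ 0.52713847 -0.22263263]
```

```bash
sed -i 's/"wide.*/"wide":[0.4691,-0.2085],"narrow":[0.5829,-0.2355]}/' l.json; python3 go.py l.json .06 12
```

```text
world err mm [-10.2 -63.4 -62.8] rot deg [-2.27 -8.57 11.16]
n 12 lin [2.1, 5.7, 4.4] rot [-0.19, -0.71, 0.93] |l| 7.5 |r| 1.19 speed 0.08 err 0.0 j5min 1.46 end [-0.52, 0.83, 1.31, -0.14, 1.51, 1.33] p [0.553, -0.228, 0.17]
```

Emit:
drive_tool --linear '[[2,5.2,4],[2,5.2,4],[2,5.2,4],[2,5.2,4],[2,5.2,4],[2,5.2,4],[2,5.2,4],[2,5.2,4],[2,5.2,4],[2,5.2,4],[2,5.2,4],[2,5.2,4],[0,0,0],[0,0,0]]' --rot '[[-0.2,-0.7,0.9],[-0.2,-0.7,0.9],[-0.2,-0.7,0.9],[-0.2,-0.7,0.9],[-0.2,-0.7,0.9],[-0.2,-0.7,0.9],[-0.2,-0.7,0.9],[-0.2,-0.7,0.9],[-0.2,-0.7,0.9],[-0.2,-0.7,0.9],[-0.2,-0.7,0.9],[-0.2,-0.7,0.9],[0,0,0],[0,0,0]]' --hand '[29,29,29,29,29,29,29,29,29,29,29,29,29,29]'

```text
t: 30.65
tcp_pos: [0.553, -0.2265, 0.1686]
tool_rot: [0.957, -0.119, -0.264, -0.027]
force: [0.2, 0.9, -3.2]
finger_gap: 0.357
```

```bash
python3 log.py; python3 go.py l.json .04 5; python3 look.py w20 long_cradle_wide long_cradle_narrow; python3 scr.py w20 150 5 370 300
python3 - <<'E'
from h import *; from place import *
m=cams.camera_model('wrist'); s=json.load(open('l.json'));Rg=R.from_quat(s['R']); g=np.array(s['p']); c=cur()
T=lambda h: c[1]+c[2].apply(Rg.inv().apply(np.r_[s['part'],h]-g))
for h in (0,.015,.132,.15): print(h,T(h).round(4),proj('wrist',T(h),m).round(1))
im=cv2.imread('pics/w20.png'); hsv=cv2.cvtColor(im,cv2.COLOR_BGR2HSV)
g=cv2.inRange(hsv,(15,80,120),(35,255,255)); g[:,:200]=0; g[:,320:]=0; g[230:]=0; print('gold',np.argwhere(g).mean(0)[::-1])
E
```

```text
30.65 [-0.519  0.833  1.311 -0.15   1.516  1.346] [ 0.553  -0.2265  0.1686] [[0.832, -0.241, -0.499], [-0.213, -0.97, 0.114], [-0.512, 0.012, -0.859]] [ 0.2  0.9 -3.2]
world err mm [ -0.1  -1.3 -19.1] rot deg [ 0.28  0.62 -0.58]
n 5 lin [2.0, 0.2, 3.3] rot [0.06, 0.12, -0.12] |l| 3.9 |r| 0.18 speed 0.05 err 0.0 j5min 1.47 end [-0.52, 0.86, 1.32, -0.14, 1.47, 1.34] p [0.553, -0.228, 0.149]
long_cradle_narrow 0.76 [254.4  81.8] [ 0.5834 -0.2369  0.06  ]
blob [306.8  23.3] [300, 16, 15, 15, 181] z12 [ 0.5921 -0.2719  0.012 ]
blob [200.1  26.2] [193, 19, 15, 15, 184] z12 [ 0.606  -0.2091  0.012 ]
blob [254.7  60.9] [212, 36, 87, 53, 3500] z12 [ 0.5738 -0.2351  0.012 ]
blob [263.2 211.9] [214, 170, 92, 71, 2299] z12 [ 0.4199 -0.2062  0.012 ]
blob [153.2 235.5] [108, 224, 102, 21, 1090] z12 [ 0.4067 -0.0741  0.012 ]
blob [253.6 289.1] [230, 249, 53, 66, 1845] z12 [ 0.2308 -0.1495  0.012 ]
blob [210.6 265.6] [208, 263, 5, 7, 20] z12 [ 0.3228 -0.1141  0.012 ]
blob [268.2 267.6] [263, 262, 11, 12, 90] z12 [ 0.2983 -0.1862  0.012 ]
blob [296.6 265.6] [295, 263, 5, 7, 18] z12 [ 0.2928 -0.2237  0.012 ]
0 [ 0.4542 -0.2032  0.1206] [253.3 306.2]
0.015 [ 0.4688 -0.2067  0.1205] [253.2 298.6]
0.132 [ 0.5825 -0.2344  0.1193] [251.4 168. ]
0.15 [ 0.6    -0.2386  0.1191] [250.9 124. ]
gold [253.34840871 125.25963149]
```

```bash
sed -i 's/"wide.*/"wide":[0.4700,-0.2112],"narrow":[0.5843,-0.2364]}/' l.json; python3 go.py l.json .018 11
```

```text
world err mm [  1.   -3.  -41.6] rot deg [-0.16  0.59 -1.33]
n 11 lin [2.1, 0.2, 3.2] rot [-0.01, 0.05, -0.12] |l| 3.8 |r| 0.13 speed 0.04 err 0.0 j5min 1.44 end [-0.52, 0.89, 1.32, -0.15, 1.44, 1.33] p [0.554, -0.229, 0.127]
```

Emit:
drive_tool --linear '[[2.1,0.2,3.2],[2.1,0.2,3.2],[2.1,0.2,3.2],[2.1,0.2,3.2],[2.1,0.2,3.2],[2.1,0.2,3.2],[2.1,0.2,3.2],[2.1,0.2,3.2],[2.1,0.2,3.2],[2.1,0.2,3.2],[2.1,0.2,3.2],[0,0,0]]' --rot '[[0,0,-0.1],[0,0.1,-0.1],[0,0,-0.1],[0,0.1,-0.1],[0,0,-0.1],[0,0.1,-0.1],[0,0,-0.1],[0,0.1,-0.2],[0,0,-0.1],[0,0.1,-0.2],[0,0,-0.1],[0,0,0]]' --hand '[29,29,29,29,29,29,29,29,29,29,29,29]'

```text
t: 31.8
tcp_pos: [0.5553, -0.2282, 0.1236]
tool_rot: [0.96, -0.106, -0.258, -0.029]
force: [0.6, 0.0, -2.3]
finger_gap: 0.356
```

```bash
python3 log.py; python3 go.py l.json .005 8; python3 look.py w21 long_cradle_narrow; python3 scr.py w21 180 5 330 300; python3 -c "
import cv2;im=cv2.imread('pics/w21.png');cv2.imwrite('pics/h.png',cv2.resize(im[10:330,120:400],(700,600)[:1]+(600,) if 0 else (525,600),interpolation=2))"
```

```text
31.8 [-0.52   0.891  1.322 -0.15   1.435  1.329] [ 0.5553 -0.2282  0.1236] [[0.845, -0.218, -0.489], [-0.188, -0.976, 0.11], [-0.501, -0.001, -0.865]] [ 0.6  0.  -2.3]
world err mm [-1.1 -0.9 -9.1] rot deg [-0.11 -0.08  0.19]
n 8 lin [0.5, 0.1, 1.0] rot [-0.01, -0.01, 0.02] |l| 1.1 |r| 0.02 speed 0.01 err 0.0 j5min 1.42 end [-0.52, 0.9, 1.32, -0.15, 1.42, 1.33] p [0.555, -0.229, 0.115]
blob [190.8  58.2] [181, 49, 20, 19, 281] z12 [ 0.606  -0.2096  0.012 ]
blob [323.9  58.7] [315, 50, 19, 18, 277] z12 [ 0.592  -0.2723  0.012 ]
blob [261.3 102.9] [203, 72, 112, 81, 4565] z12 [ 0.5726 -0.2373  0.012 ]
blob [254.7 218.2] [213, 187, 82, 55, 1932] z12 [ 0.4763 -0.2126  0.012 ]
blob [297.2 226.2] [292, 217, 10, 21, 128] z12 [ 0.4583 -0.2431  0.012 ]
blob [253.  280.9] [228, 244, 55, 71, 2759] z12 [ 0.3666 -0.1867  0.012 ]
blob [210.4 265.3] [207, 263, 6, 7, 24] z12 [ 0.41   -0.1538  0.012 ]
blob [296.8 265.2] [295, 263, 7, 7, 25] z12 [ 0.3918 -0.2361  0.012 ]
```

View pics/h.png

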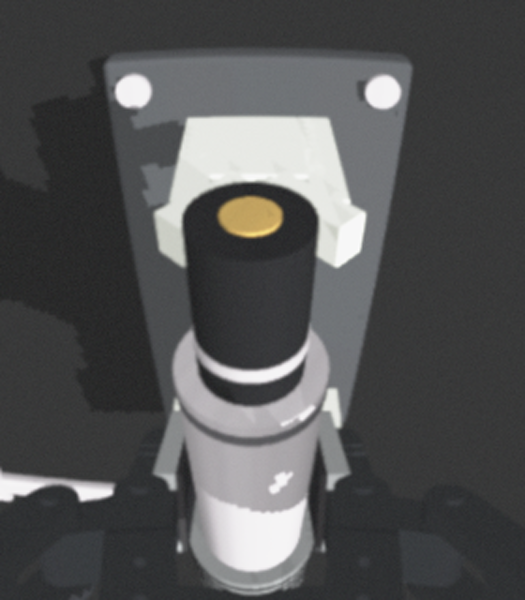

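Run:
```python
from h import *
m=cams.camera_model('wrist')
print(proj('wrist',[.5843,-.2372,.06],m), at_z('wrist',(258.7,135.9),.06,m))
for x,y in [(155,212),(365,212),(187,265),(337,266)]: print(at_z('wrist',(120+x/1.875,10+y/1.875),.06,m).round(4))
```

```text
[257.25775974 142.5992236 ] [ 0.58728021 -0.23838019  0.06      ]
[ 0.5976 -0.2201  0.06  ]
[ 0.5889 -0.2593  0.06  ]
[ 0.5833 -0.2222  0.06  ]
[ 0.5764 -0.2524  0.06  ]
```

```bash
sed -i 's/"wide.*/"wide":[0.4710,-0.2118],"narrow":[0.5853,-0.2370]}/' l.json; python3 go.py l.json .004 8
```

```text
world err mm [ -0.3  -1.4 -10.8] rot deg [-0.1  -0.11  0.18]
n 8 lin [0.7, 0.2, 1.2] rot [-0.01, -0.01, 0.02] |l| 1.4 |r| 0.02 speed 0.01 err 0.0 j5min 1.42 end [-0.52, 0.91, 1.32, -0.15, 1.42, 1.33] p [0.555, -0.23, 0.113]
```

Emit:
drive_tool --linear '[[0.7,0.2,1.2],[0.7,0.2,1.2],[0.7,0.2,1.2],[0.7,0.2,1.2],[0.7,0.2,1.2],[0.7,0.2,1.2],[0.7,0.2,1.2],[0.7,0.2,1.2],[0,0,0]]' --rot '[[0,0,0],[0,0,0],[0,0,0],[0,0,0],[0,0,0],[0,0,0],[0,0,0],[0,0,0],[0,0,0]]' --hand '[29,29,29,29,29,29,29,29,29]'

```text
t: 32.65
tcp_pos: [0.5557, -0.2304, 0.1132]
tool_rot: [0.96, -0.106, -0.257, -0.028]
force: [-0.1, 0.9, -2.2]
finger_gap: 0.358
```

```bash
python3 log.py; python3 go.py l.json 0 4; python3 look.py w22; python3 scr.py w22 150 5 370 160;  python3 - <<'E'
from h import *
im=cv2.imread('pics/w22.png'); gray=im.max(2)
for r in (140,150,160,170,220,230,240): print(r,''.join('%4d'%v for v in gray[r,180:340:4]))
E
```

```text
32.65 [-0.522  0.906  1.322 -0.151  1.418  1.329] [ 0.5557 -0.2304  0.1132] [[0.846, -0.218, -0.487], [-0.189, -0.976, 0.108], [-0.499, 0.0, -0.867]] [-0.1  0.9 -2.2]
world err mm [-0.6  0.6 -3.7] rot deg [-0.06 -0.24  0.16]
n 4 lin [0.3, -0.1, 0.9] rot [-0.01, -0.06, 0.04] |l| 1.0 |r| 0.07 speed 0.01 err 0.0 j5min 1.42 end [-0.52, 0.91, 1.32, -0.15, 1.42, 1.33] p [0.555, -0.23, 0.109]
blob [182.6  68.5] [173, 60, 20, 18, 279] z12 [ 0.6064 -0.2098  0.012 ]
blob [323.5  69.2] [314, 60, 20, 19, 311] z12 [ 0.5921 -0.2721  0.012 ]
blob [253.  120.1] [193, 83, 121, 91, 4537] z12 [ 0.5706 -0.2345  0.012 ]
140   48  80  78  81 183 227 226 226 228 223  35  42  45  45  45  45  45  43  46  44  46  42  40  43  49  47  55 101 236 228 228 235 227 135 121 120 119  56  58  58
150   39  73  78  82 226 212 232 232 211 208  57  41  44  51  51  51  54  56  56  55  58  60  60  55  60  58  55 160 213 231 243 247 247 195 121 123  76  60  57  58
160   41  50  78  80 203 228 216 247 214 208 113  39  44  50  50  51  55  57  57  57  59  60  60  60  60  58  57 218 229 230 247 247 247 124 121 119  59  57  61  59
170   44  39  73  79  80  80 121 230 203 118  72  41  42  46  49  54  51  56  57  57  56  61  58  59  59  58  52 125 208 245 238 122 119 121 120  76  59  60  59  61
220   44  40  43  42  41  79  79  81  80 166 184 183 188 166  49  46  50  54  55  62  60  64  61  89 189 194 198 186 141 119 120 120  98  58  55  57  59  58  58  59
230   42  43  40  44  39  45  79  88 148 135 111 169 189 190 186 185 188 190 199 199 188 187 192 194 194 222 236  94 140 163 119 119  60  57  59  59  58  61  58  58
240   58  55  56  55  50  49  49 113 140 142 153 164 123  93 122 171 182 180 180 178 177 174 156 106  88 139 163 151 143 141  89  52  54  55  59  57  57  60  59  56
```

Emit:
drive_tool --linear '[[0.5,0,1],[0.5,0,1],[0.5,0,1],[0.8,0,1.4],[0.8,0,1.4],[0,0,0]]' --rot '[[0,0,0],[0,0,0],[0,0,0],[0,0,0],[0,0,0],[0,0,0]]' --hand '[29,29,29,29,29,29]'

```text
t: 33.2
tcp_pos: [0.556, -0.2302, 0.1106]
tool_rot: [0.96, -0.106, -0.258, -0.028]
force: [1.3, -1.4, -3.4]
finger_gap: 0.353
```

```bash
python3 log.py; python3 go.py l.json 0 4|head -1
```

```text
33.2 [-0.522  0.91   1.321 -0.152  1.416  1.331] [ 0.556  -0.2302  0.1106] [[0.845, -0.218, -0.489], [-0.189, -0.976, 0.108], [-0.5, 0.001, -0.866]] [ 1.3 -1.4 -3.4]
world err mm [-0.9  0.5 -1.1] rot deg [-0.02 -0.14  0.13]
```

Emit:
drive_tool --linear '[[1,0,1.7],[1.3,0,2.2],[1.3,0,2.2],[1.3,0,2.2]]' --rot '[[0,0,0],[0,0,0],[0,0,0],[0,0,0]]' --hand '[29,29,29,29]'

```text
t: 33.53
tcp_pos: [0.5565, -0.2303, 0.1099]
tool_rot: [0.959, -0.106, -0.26, -0.027]
force: [-0.0, 2.0, 10.1]
finger_gap: 0.354
```

```bash
python3 log.py; python3 go.py l.json 0 4|head -1
```

```text
33.53 [-0.521  0.913  1.317 -0.154  1.422  1.333] [ 0.5565 -0.2303  0.1099] [[0.842, -0.218, -0.493], [-0.189, -0.976, 0.108], [-0.505, 0.003, -0.863]] [-0.   2.  10.1]
world err mm [-1.4  0.5 -0.4] rot deg [0.06 0.14 0.08]
```

Seated under load (10 N, 0.4 mm from the reckoned height). Releasing gently.

Emit:
drive_tool --linear '[[0,0,0],[0,0,0],[0,0,0],[0,0,0],[0,0,0],[0,0,0],[0,0,0],[0,0,0]]' --rot '[[0,0,0],[0,0,0],[0,0,0],[0,0,0],[0,0,0],[0,0,0],[0,0,0],[0,0,0]]' --hand '[29,29,33,36,40,50,60,60]' --force 20

```text
t: 34.2
tcp_pos: [0.5563, -0.2306, 0.1096]
tool_rot: [0.959, -0.106, -0.26, -0.027]
force: [-1.3, -0.5, 0.3]
finger_gap: 0.699
```

Emit:
drive_tool --linear '[[0,0,-6],[0,0,-12],[0,0,-18],[0,0,-18],[0,0,-18],[0,0,-18],[0,0,-18],[0,0,-15]]' --rot '[[0,0,0],[0,0,0],[0,0,0],[0,0,0],[0,0,0],[0,0,0],[0,0,0],[0,0,0]]' --hand '[60,60,60,60,60,60,60,60]'

```text
t: 34.87
tcp_pos: [0.6173, -0.2433, 0.2183]
tool_rot: [0.958, -0.106, -0.265, -0.03]
force: [0.1, -0.0, 0.3]
finger_gap: 0.703
```

```bash
python3 log.py; python3 look.py w23 long_cradle_narrow
python3 - <<'E'
from h import *
np.set_printoptions(precision=4,suppress=True)
for c in ['wrist','top','scene']:
    m=cams.camera_model(c)
    if c!='wrist': save(cams.snapshot(c),c+'2.png')
    for n,z in dict(long_tx_foot=.06,long_tx_neck=.06,long_cradle_wide=.06,long_cradle_narrow=.06,short_tx_foot=.06,short_tx_neck=.06,calibrator=0,spanner=0).items():
        for d in cams.spot_point(n,c)[:1]: print(c,n,round(d['score'],2),np.round(d['at'],1),at_z(c,d['at'],z,m))
a=[cv2.resize(cv2.imread(f'pics/{f}.png')[s],(400,300),interpolation=2) for f,s in (('w23',np.s_[:]),('scene2',np.s_[120:240,140:300]),('top2',np.s_[150:240,290:410]),('scene2',np.s_[120:240,260:420]))]
cv2.imwrite('pics/z.png',np.vstack([np.hstack(a[:2]),np.hstack(a[2:])]))
E
```

```text
34.87 [-0.496  0.86   1.08  -0.142  1.725  1.311] [ 0.6173 -0.2433  0.2183] [[0.837, -0.218, -0.502], [-0.187, -0.976, 0.113], [-0.515, -0.0, -0.857]] [ 0.1 -0.   0.3]
wrist long_tx_foot 0.65 [255.6 218.1] [ 0.4741 -0.2151  0.06  ]
wrist short_tx_foot 0.6 [ 13.3 255.2] [0.4385 0.2388 0.06  ]
wrist short_tx_neck 0.5 [ 91.4 103.4] [ 0.6416 -0.1227  0.06  ]
wrist calibrator 0.65 [ 89.9 101.7] [ 0.6195 -0.0746  0.    ]
wrist spanner 0.73 [184.  224.9] [ 0.3994 -0.0935  0.    ]
top long_tx_foot 0.55 [326.7 210.6] [ 0.476  -0.2184  0.06  ]
top long_cradle_wide 0.49 [321.8 212.2] [ 0.4702 -0.2019  0.06  ]
top short_tx_foot 0.85 [192.6 217.4] [0.4428 0.2318 0.06  ]
top short_tx_neck 0.73 [189.3 194.2] [0.5219 0.247  0.06  ]
top spanner 0.51 [286.4 236.2] [ 0.3929 -0.0868  0.    ]
scene long_tx_foot 0.93 [183.6 176.5] [ 0.4645 -0.2299  0.06  ]
scene long_tx_neck 0.65 [178.5 207.6] [ 0.5845 -0.2316  0.06  ]
scene long_cradle_wide 0.8 [190.5 178. ] [ 0.4703 -0.207   0.06  ]
scene long_cradle_narrow 0.96 [175.9 207.2] [ 0.5831 -0.2397  0.06  ]
scene short_tx_foot 0.62 [327.4 171.9] [0.4393 0.2357 0.06  ]
scene short_tx_neck 0.71 [327.5 189.8] [0.5111 0.2298 0.06  ]
scene calibrator 0.59 [235.1 227.5] [ 0.6172 -0.0595  0.    ]
scene spanner 0.71 [230.5 167.4] [ 0.3766 -0.0858  0.    ]
```

```bash
cat > chk.py <<'E'
from h import *; from plan import *
def chk(tag,m,az):
    im=cv2.imread(f'pics/{tag}.png'); hsv=cv2.cvtColor(im,cv2.COLOR_BGR2HSV)
    g=cv2.inRange(hsv,(15,80,100),(35,255,255)); g[:,:200]=0; g[:,320:]=0; g[250:]=0
    G=at_z('wrist',np.argwhere(g).mean(0)[::-1],.06,m)[:2]
    w=((hsv[...,2]>150)&(hsv[...,1]<60)).astype(np.uint8); k,l,st,ce=cv2.connectedComponentsWithStats(w)
    S=[at_z('wrist',ce[i],.012,m)[:2] for i in range(1,k) if 40<st[i,4]<500 and max(st[i,2:4])<24 and 140<ce[i][0]<380 and ce[i][1]<150]
    n=np.array([np.cos(az),np.sin(az)]); 
    print(tag,'gold',G.round(4),'screws',np.round(S,4).tolist())
    if len(S)>=2: d=G-(S[0]+S[1])/2; print('  along',d@n*1000,'side',(d@[-n[1],n[0]])*1000)
m=cams.camera_model('wrist'); s=manip.sense(); Rt=R.from_quat(s['tool_rot'])
chk('w23',m,np.radians(-12.6))
Rc=R.from_rotvec(np.ravel(m['rvec'])); C=Rt.inv().apply(-Rc.inv().apply(np.ravel(m['tvec']))-s['tcp_pos']); Rct=Rc*Rt
D=[json.loads(l) for l in open('log.txt')]
q,t,o=min(D,key=lambda d:np.abs(np.array(d[1])-[.5638,.2629,.2173]).sum()); Ro=R.from_quat(o)
R2=Rct*Ro.inv(); cam=np.array(t)+Ro.apply(C); m2=dict(m,rvec=R2.as_rotvec(),tvec=-R2.apply(cam)); chk('w13',m2,np.radians(8.5))
E
python3 chk.py
```

```text
w23 gold [ 0.604  -0.2419] screws [[0.6065, -0.2099], [0.5919, -0.2718]]
  along 4.9236291934717915 side 0.0295495053881405
w13 gold [0.5311 0.253 ] screws [[0.524, 0.2842]]
```

```bash
python3 -c "
from station import order; print(order.sign_off())"
```

```text
the job is handed in; nothing more can be done
None
```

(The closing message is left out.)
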